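Pack the paint tubes, hook the lid under its lip and lock the box

ROBOT

A 7-joint arm with a two-finger parallel gripper is mounted at the origin on the work surface; the furniture and walls round the work are solid. World frame = base frame: x ahead of the robot, y to its left, z up, the work surface at z = 0. Lengths are in m, angles in rad, forces in N, time in s.
With the tool pointing down it reaches from about 0.4 to 0.85 m from the base axis. Payload 10.4 kg.
Tool frame: the origin (TCP) lies between the finger pads; the fingertips stand 22 mm ahead of it and the grasp point (between the pads) lies 3 mm ahead of it; z points along the fingers, y is the line along which they close (so a half turn about z gives the same grasp; the last joint's range is limited). The gripper opens to 87 mm and grips with 3 to 60 N. Pads are 19 mm wide; open, the fingers measure 117 mm over their backs; the gripper's body (75 mm by 190 mm) begins 51 mm behind the grasp point.
Start: joints at [-0.023, 0.332, -0.065, 1.46, 0.022, 1.35, -0.088], TCP at [0.625, 0, 0.245] pointing down, gripper open.
Joint ranges: [-2.6, 2.6], [-0.5, 2.12], [-1.47, 1.34], [0.16, 2.42], [-1.27, 4.41], [0.06, 2.06], [-2.6, 2.6]. Speed limits (rad/s): [2.22, 2.22, 2.79, 2.79, 3.14, 3.14, 3.14].

INTERFACE

Orientations are given as a rotation vector (axis times angle).
In Python, from bench import readout, viewer, manip gives the robot as it stands. The module is installed in compiled form; this text tells all that it offers.
- The arm moves only by the shell command python3 -m jog 'ROWS' [FORCE]. ROWS is JSON, a list of rows, each a list of 3 entries, a list of its own where there are three numbers: the shift along the tool's x, y, z as a fraction of full scale, then the turn, a rotation vector about the tool's x, y, z as a fraction of full scale, then the opening, from 0 (shut) to 1 (fully open). A call has exactly 8 rows; each row is the pose to reach, as a shift and turn from the pose commanded when the call began, along the tool's axes at that moment; what a row does not reach only later rows make up. Full scale, the value 1, is 0.8 m for a shift and 90 degrees for a turn. A row lasts 1/12 s, in which the tool goes at most 41.7 mm and 7.16 degrees, less where a joint would pass 70% of its speed; a pose out of reach is approached as far as the arm can. A call with a number of a shift or a turn outside -1 to 1 is refused whole. A call with a gripper value outside its range is refused whole. The fingers move at their own pace and stop on an object; FORCE is the grip in N (left out, the last holds). Time passes only in rows, so rows that repeat a pose let the fingers close, or fill a call up. It gives the time, the measured TCP pose, the force, the opening and the grip force at its end, in the units of the state.
- readout.get_state(): the state, without advancing time (a new reading comes with each control period).
- viewer.capture(name): name is "scene" or "side" or "wrist"; returns the picture (400x640x3 uint8, red, green, blue); there is no depth.
- viewer.camera_info(name): a dict with "vfov" (degrees; the focal length in pixels is half the picture's height over the tangent of half this angle, whatever the lens; pixels are square), "cx", "cy" (the principal point, pixels), "dist_coeffs" ([k1, k2, p1, p2, k3] as OpenCV has them; the pictures are not rectified), "position" and "attitude" of the camera in the world. Camera axes: x right, y down, z forward; pixel columns grow to the right and rows downward; lengths in m; the calibration is good to about 2 mm. A picture is of the moment at which its call begins: read the wrist's pose just before it. camera_info takes no time and is no camera call; for the wrist camera it gives the pose at the moment of the call.
- manip.sign_off(): hands the job in; it is judged then, once.
The state is a dict: "t": time; "joint_positions": joint angles; "qvel": joint speeds; "joint_efforts": joint torques, N m; "eef_pos": TCP position; "orientation": TCP orientation; "ft_force": force on the tool from outside, world axes, zero at the start; "moment": the same for the moment, N m; "gripper_width": finger opening in m; "gripper_force": force on a finger pad.
Only numpy, scipy, OpenCV 4.12 (cv2) and the standard library are available. Lean on these libraries where they do the work, as an engineer would, in place of code of your own. Each camera call takes 0.05 s, during which the arm holds its last target. There are 200 camera calls.

TASK

Pack away the paints: put every paint tube that lies on the table into the open wooden box, then fit the lid by tilting it, hooking its plain edge under the steel lip at the left end and lowering the brass-plated edge until the lid lies flat and square on the rim. Finally turn the lock knob anticlockwise until its white line points at the red mark, the brass tongue then lying over the lid, and leave the ink bottle and the varnish jar standing where they are.

Things in the scene. Friction and masses are not known exactly. Their poses are not given: they have to be found in the camera images.
- box: Fixed open wooden paint box. Origin on the table under the middle of its inside. Its +y runs lengthwise to the end with the steel lip (robot's left, turned up to 0.12 rad), +x away from the robot, z up. Inside: x -68 to 68 mm, y -100 to 100 mm, floor at z 6 mm, rim (top of all walls) at z 66 mm; outside x -75 to 75 mm. On its -y end (y -118 to -174 mm) a block carries the lock knob.
- box_lip (a point): Middle of the free edge of the box's steel lip, at its underside: box y = 90 mm, z = 80 mm (14 mm above the rim). The lip is 136 mm wide along x and 5 mm thick, and overhangs from an upright steel face at box y = 106 mm that stands on the rim; axes as the box's.
- box_stop (a point): Middle of the inner face of the steel end stop, at the rim: box y = -111.5 mm, z = 66 mm. The stop stands 5 mm above the rim; the lid (212 mm) lies between it and the upright face behind the lip, 217.5 mm apart; axes as the box's.
- lid_grip (a point): Loose plywood lid, 140 (x) by 212 (y) by 6 mm, 180-290 g, lying turned about a quarter turn clockwise. Point: middle of the wooden rail handle at its centre, 22 mm above the underside; the rail runs along the lid's x, 70 mm long, 14 mm thick (y), top 34 mm above the underside. Axes: +y to the plain edge that goes under the lip, -y to the brass-plated edge, z up. Fitted, its axes are parallel to the box's.
- lid_hook_edge (a point): Middle of the lid's plain end, at half thickness (106 mm along the lid's +y from the centre, 3 mm above its underside). This end goes under the lip.
- lid_brass_edge (a point): Middle of the lid's other end, the one with the brass plate, at half thickness (106 mm along the lid's -y).
- knob (a joint): Lock knob angle, rad, grows anticlockwise seen from above, range 0 to 2.3, stays where left (friction 0.04 N m). Starts open, 0 to 0.25. Locked at 1.47: its brass tongue points along box +y over the lid, its white line along box -y at the red line on the block. The tongue reaches 46 mm from the axis, 9 to 13 mm above the rim: 3 mm above a lid that lies flat.
- knob_grip (a point): On the knob's axis (box x 0, y -138 mm), 93 mm above the table, in its black grip bar: 46 mm long, 14 mm thick, from 83 to 103 mm above the table. The bar lies along the tongue; in the box's plane it points at (0.10 rad + knob angle) from the box's +x towards +y.
- tube_a_mid (a point): Centre of a loose white paint tube with a ochre yellow band and a cap, lying flat, 13 mm above its underside; 120 mm long along its y (cap towards -y), up to 34 mm wide along x, about 25 mm high, about 60 g. May be absent (None).
- tube_b_mid (a point): Centre of a loose white paint tube with a dark red band and a cap, lying flat, 13 mm above its underside; 115 mm long along its y (cap towards -y), up to 34 mm wide along x, about 25 mm high, about 60 g. May be absent (None).
- tube_d_mid (a point): Centre of a loose white paint tube with a plain white band and a cap, lying flat, 13 mm above its underside; 120 mm long along its y (cap towards -y), up to 34 mm wide along x, about 25 mm high, about 60 g. May be absent (None).
- tube_e_mid (a point): Centre of a loose white paint tube with a brown band and a cap, lying flat, 13 mm above its underside; 120 mm long along its y (cap towards -y), up to 34 mm wide along x, about 25 mm high, about 60 g. May be absent (None).
- ink_a: Bystander to leave alone: black ink bottle 42x43x60 mm; origin under its centre.
- varnish_jar: Bystander to leave alone: brown varnish jar 52x53x73 mm; origin under its centre.

How it is judged:
By the outcome, as a careful person would: the job done as asked, in the order asked, and still so for the second after the job is handed in, with the robot touching nothing.
Of tube_a, tube_b, tube_d, tube_e only 3 to 4 are there at a start; the rules pass over those that are not, and their reading is None.
At some moment in a run one of tube_a may be knocked a few centimetres aside while the robot is not near it.
Once in a run the grip may slacken for a moment while it holds something.
It also fails if it takes over 208 s, if anything falls off the work surface, if the arm or the gripper's body presses on something with over 40 N, if the wrist force passes 120 N, or if a joint passes its speed limit or range.

## Working session

There is one attempt and no reset: what is moved stays moved. The work goes in short steps, Python scripts to look and compute and a shell command to move; the robot and the scene stay as the last step left them, time stands still between calls to the robot, and variables do not carry over. Pictures are saved under pics/ and viewed, at most 14 in all, crops included, and the job is handed in when it is done.

```bash
mkdir -p pics; cat > h.py <<'E'
import numpy as np, cv2
from scipy.spatial.transform import Rotation as R
from bench import readout, viewer, manip
def cam(n):
    i=viewer.camera_info(n); f=200/np.tan(np.radians(i['vfov'])/2)
    K=np.array([[f,0,i['cx']],[0,f,i['cy']],[0,0,1.]])
    return K,np.array(i['dist_coeffs'],float),np.array(i['position']),R.from_rotvec(i['attitude']) if len(np.ravel(i['attitude']))==3 else i['attitude']
def snap(n,f):
    c=cam(n); im=viewer.capture(n)[:,:,::-1]; cv2.imwrite('pics/'+f,im); return im,c
def px(c,pts,z):
    K,d,p,r=c; u=cv2.undistortPoints(np.array(pts,float).reshape(-1,1,2),K,d).reshape(-1,2)
    v=r.apply(np.c_[u,np.ones(len(u))]); z=np.broadcast_to(z,(len(u),))
    return p+v*((z-p[2])/v[:,2])[:,None]
def st():
    s=readout.get_state(); return s
def rel(target,yaw=None):
    """shift fractions in tool axes to target TCP"""
    s=st(); r=R.from_rotvec(s['orientation']); d=r.inv().apply(np.array(target)-s['eef_pos'])/0.8
    return d
E
python3 - <<'E'
from h import *
print(viewer.camera_info('scene'));print(viewer.camera_info('side'));print(viewer.camera_info('wrist'));print(st())
a,_=snap('scene','a.png');b,_=snap('side','b.png')
E
```

```text
{'vfov': 54.25016523409439, 'cx': 322.458401276955, 'cy': 199.12296811628906, 'dist_coeffs': array([-0.02812725,  0.        ,  0.        ,  0.        ,  0.        ]), 'position': array([-0.33040317,  0.77523971,  0.51832112]), 'attitude': array([-0.87704463,  2.130778  , -1.47688753])}
{'vfov': 46.03884779759362, 'cx': 322.3698044108846, 'cy': 202.44287317992527, 'dist_coeffs': array([-0.11839773,  0.        ,  0.        ,  0.        ,  0.        ]), 'position': array([ 0.37093262, -1.11764029,  1.01390756]), 'attitude': array([-2.27704471e+00, -1.93264353e-03, -1.06257007e-02])}
{'vfov': 69.83848759919286, 'cx': 321.98964604769, 'cy': 198.92252113129973, 'dist_coeffs': array([-0.05007255,  0.        ,  0.        ,  0.        ,  0.        ]), 'position': array([0.62501725, 0.07811125, 0.38396252]), 'attitude': array([ 2.85478718e+00,  2.48806357e-04, -2.74897179e-03])}
{'t': 0.0, 'joint_positions': array([-0.02259998,  0.33286083, -0.06469849,  1.4609745 ,  0.02161799,
        1.34991074, -0.0884949 ]), 'qvel': array([ 1.95307934e-04, -5.74488997e-04, -8.15738481e-04,  1.46837934e-03,
       -9.93730640e-05,  2.12134727e-03,  9.16884317e-04]), 'joint_efforts': array([-1.20520472e-04, -6.23245955e+01,  2.44190963e-02, -3.89891267e+01,
       -6.13984605e-02,  3.97891912e-02,  1.87085252e-04]), 'eef_pos': array([ 6.24625529e-01, -1.24820888e-05,  2.43744981e-01]), 'orientation': array([-2.22072516e+00, -2.22079022e+00,  1.71262468e-03]), 'ft_force': array([-0.04878796,  0.44474959,  0.58439388]), 'moment': array([-0.01761348,  0.02661255,  0.05643932]), 'gripper_force': 0.0, 'gripper_width': 0.08704443694233355}
```

View pics/a.png

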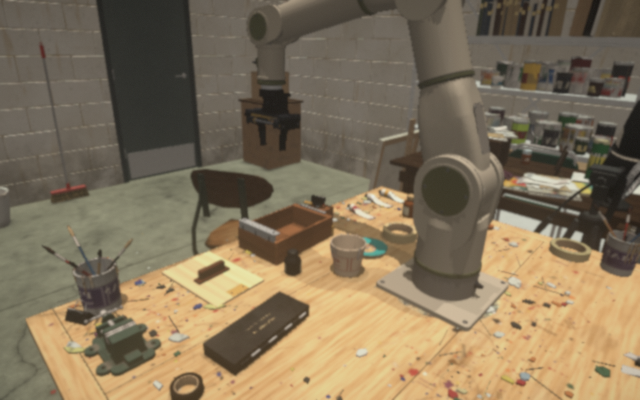

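View pics/b.png

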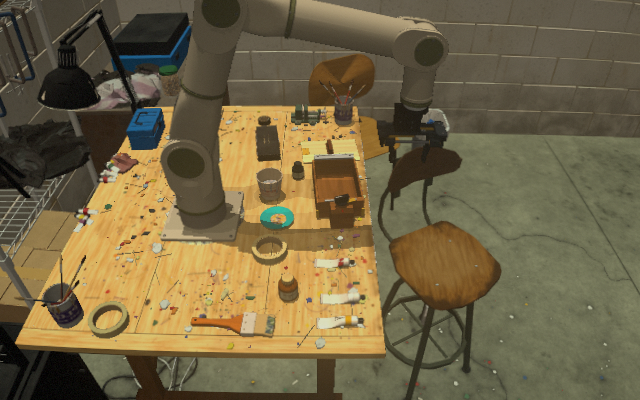

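```bash
python3 - <<'E'
from h import *
b=cv2.imread('pics/b.png')
cv2.imwrite('pics/b1.png',cv2.resize(b[130:350,240:390],None,fx=4,fy=4,interpolation=3)[:, :][0:880][:] if 0 else cv2.resize(b[235:345,250:390],None,fx=5.4,fy=5.4,interpolation=3))
cv2.imwrite('pics/b2.png',cv2.resize(b[125:235,245:385],None,fx=5.4,fy=5.4,interpolation=3))
E
```

```text
(no output)
```

View pics/b1.png

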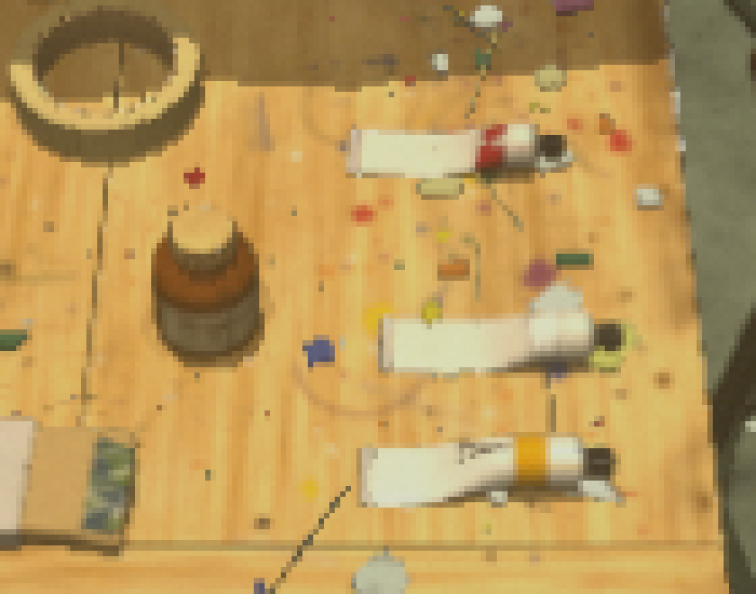

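View pics/b2.png

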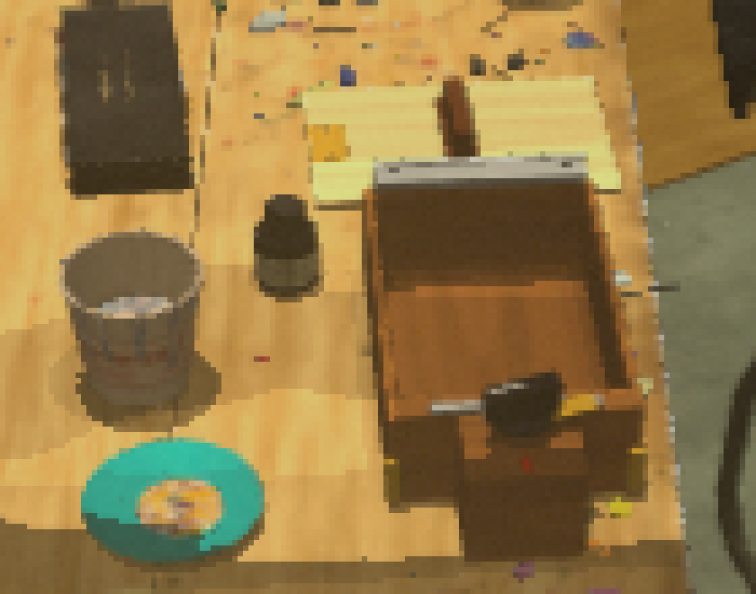

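```bash
python3 - <<'E'
from h import *
np.set_printoptions(precision=4,suppress=True)
c=cam('side')
A=np.array([[350,152],[568,149],[382,345],[625,338],[362,476],[614,465]])/5.4+[250,235]
P=px(c,A,0.013);print(P)
for i in (0,2,4):
    d=P[i+1]-P[i]; print('mid',(P[i]+P[i+1])/2,np.linalg.norm(d),np.arctan2(d[1],d[0]))
B=np.array([[520,400],[480,180]])/5.4+[245,125]
print('knob',px(c,B[:1],0.1),'lip',px(c,B[1:],0.08))
L=np.array([[302,92],[597,78],[620,188],[314,204]])/5.4+[245,125]
print('lid',px(c,L,0.006)); print('rail',px(c,np.array([[456,95]])/5.4+[245,125],.034))
print('ink',px(c,np.array([[287,285]])/5.4+[245,125],.0),'jar',px(c,np.array([[205,335]])/5.4+[250,235],.0))
E
```

```text
[[ 0.3597 -0.2111  0.013 ]
 [ 0.475  -0.2085  0.013 ]
 [ 0.3766 -0.3385  0.013 ]
 [ 0.4965 -0.334   0.013 ]
 [ 0.3673 -0.4157  0.013 ]
 [ 0.4861 -0.4094  0.013 ]]
mid [ 0.4174 -0.2098  0.013 ] 0.11536532679890278 0.02278649535436263
mid [ 0.4366 -0.3362  0.013 ] 0.1199639440339684 0.03769991821014732
mid [ 0.4267 -0.4126  0.013 ] 0.11902656423117809 0.05325877105622583
knob [[ 0.438  -0.0302  0.1   ]] lip [[0.4212 0.2113 0.08  ]]
lid [[0.2992 0.4254 0.006 ]
 [0.5131 0.4464 0.006 ]
 [0.5211 0.3082 0.006 ]
 [0.3119 0.2873 0.006 ]]
rail [[0.4091 0.3798 0.034 ]]
ink [[0.2966 0.2047 0.    ]] jar [[ 0.2883 -0.3227  0.    ]]
```

```bash
python3 -m jog '[[[-0.34,-0.23,0],[0,0,0.5],1],[[-0.34,-0.23,0],[0,0,0.5],1],[[-0.34,-0.23,0],[0,0,0.5],1],[[-0.34,-0.23,0],[0,0,0.5],1],[[-0.34,-0.23,0],[0,0,0.5],1],[[-0.34,-0.23,0],[0,0,0.5],1],[[-0.34,-0.23,0],[0,0,0.5],1],[[-0.34,-0.23,0],[0,0,0.5],1]]' 20
python3 -m jog '[[[0,0,0],[0,0,0.5],1],[[0,0,0],[0,0,0.5],1],[[0,0,0],[0,0,0.5],1],[[0,0,0],[0,0,0.5],1],[[0,0,0],[0,0,0.5],1],[[0,0,0],[0,0,0.5],1],[[0,0,0],[0,0,0.5],1],[[0,0,0],[0,0,0.5],1]]'
python3 - <<'E'
from h import *
s=st();print(s['t'],s['eef_pos'],R.from_rotvec(s['orientation']).as_matrix().round(3),s['joint_positions'].round(2))
im,c=snap('wrist','w1.png')
E
```

```text
t: 0.77
eef_pos: [0.4389, -0.274, 0.2445]
orientation: [-2.905, -1.196, 0.0]
ft_force: [0.6, -0.9, 1.4]
gripper_width: 0.0869
gripper_force: 0.0
t: 1.43
eef_pos: [0.4408, -0.2719, 0.2443]
orientation: [-3.141, 0.003, 0.001]
ft_force: [0.2, -0.2, -0.5]
gripper_width: 0.0872
gripper_force: 0.0
1.4333 [ 0.44083186 -0.27187373  0.24425537] [[ 1.    -0.002 -0.   ]
 [-0.002 -1.     0.   ]
 [-0.    -0.    -1.   ]] [ 0.24  0.09  0.24  1.75 -0.02  1.3  -1.09]
```

View pics/w1.png

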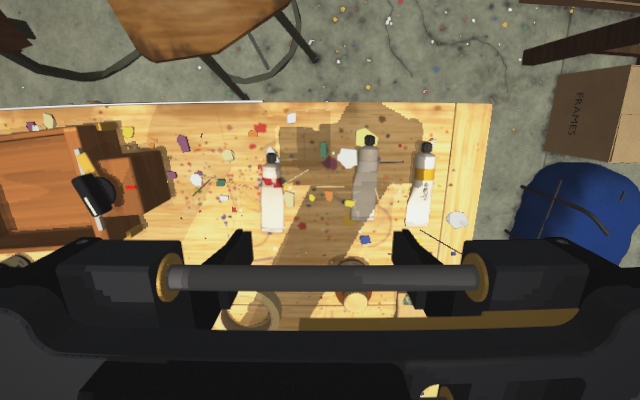

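```bash
python3 - <<'E'
from h import *
np.set_printoptions(precision=4,suppress=True)
c=cam('wrist')
P=px(c,[[271,153],[272,232],[369,136],[363,220],[427,143],[418,226]],[.013,.008]*3)
for i in (0,2,4):
    d=P[i]-P[i+1]; print('mid',(P[i]+P[i+1])/2,np.linalg.norm(d),np.arctan2(d[1],d[0]))
print('knob',px(c,[[92,196]],.1)); print(rel([.415,-.21,.1]))
E
```

```text
mid [ 0.4144 -0.2028  0.0105] 0.11282246915472617 -0.04421430235613278
mid [ 0.4345 -0.33    0.0105] 0.11607949426595006 -0.019324383858688354
mid [ 0.4258 -0.4071  0.0105] 0.11683332791099145 0.008588342174654505
knob [[ 0.4375 -0.0252  0.1   ]]
[-0.0322 -0.0773  0.1804]
```

```bash
python3 -m jog '[[[-0.031,-0.082,0.1],[0,0,0],0.75],[[-0.031,-0.082,0.15],[0,0,0],0.75],[[-0.031,-0.082,0.18],[0,0,0],0.75],[[-0.031,-0.082,0.2],[0,0,0],0.75],[[-0.031,-0.082,0.22],[0,0,0],0.75],[[-0.031,-0.082,0.25],[0,0,0],0.75],[[-0.031,-0.082,0.27],[0,0,0],0.75],[[-0.031,-0.082,0.275],[0,0,0],0.75]]' 20
python3 -m jog '[[[0,0,0],[0,0,0],0.75],[[0,0,0],[0,0,0],0],[[0,0,0],[0,0,0],0],[[0,0,0],[0,0,0],0],[[0,0,0],[0,0,0],0],[[0,0,0],[0,0,0],0],[[0,0,0],[0,0,0],0],[[0,0,0],[0,0,0],0]]' 20
```

```text
t: 2.15
eef_pos: [0.4143, -0.2055, 0.0223]
orientation: [-3.14, -0.004, 0.007]
ft_force: [-15.9, 8.2, 40.9]
gripper_width: 0.0657
gripper_force: 20.6
t: 2.82
eef_pos: [0.4163, -0.2064, 0.0247]
orientation: [3.142, 0.0, 0.001]
ft_force: [-0.0, -0.6, -0.4]
gripper_width: 0.0298
gripper_force: 19.3
```

```bash
python3 -m jog '[[[0,0,-0.02],[0,0,0],0],[[0,0,-0.06],[0,0,0],0],[[0,0,-0.11],[0,0,0],0],[[0,0,-0.16],[0,0,0],0],[[0,0,-0.21],[0,0,0],0],[[0,-0.03,-0.25],[0,0,0],0],[[0,-0.06,-0.27],[0,0,0],0],[[0,-0.08,-0.28],[0,0,0],0]]' 30
python3 -m jog '[[[0,-0.04,0],[0,0,-0.06],0],[[0,-0.08,0],[0,0,-0.12],0],[[0,-0.12,0],[0,0,-0.18],0],[[0,-0.16,0],[0,0,-0.25],0],[[0.01,-0.2,0],[0,0,-0.32],0],[[0.015,-0.24,0],[0,0,-0.38],0],[[0.015,-0.28,0],[0,0,-0.45],0],[[0.015,-0.315,0],[0,0,-0.5],0]]'
python3 -m jog '[[[0,0,0],[0,0,-0.07],0],[[0,0,0],[0,0,-0.14],0],[[0,0,0],[0,0,-0.21],0],[[0,0,0],[0,0,-0.28],0],[[0,0,0],[0,0,-0.35],0],[[0,0,0],[0,0,-0.42],0],[[0,0,0],[0,0,-0.49],0],[[0,0,0],[0,0,-0.545],0]]'
python3 - <<'E'
from h import *
s=st();print(s['t'],s['eef_pos'],R.from_rotvec(s['orientation']).as_matrix().round(3),s['joint_positions'].round(2))
im,c=snap('wrist','w2.png')
E
```

```text
t: 3.48
eef_pos: [0.4172, -0.1408, 0.2517]
orientation: [3.141, 0.001, 0.007]
ft_force: [1.2, -0.2, -1.3]
gripper_width: 0.0289
gripper_force: 29.0
t: 4.15
eef_pos: [0.4279, 0.1117, 0.2485]
orientation: [-2.898, -1.212, -0.0]
ft_force: [1.3, -0.0, -0.1]
gripper_width: 0.0294
gripper_force: 29.0
t: 4.82
eef_pos: [0.4281, 0.1095, 0.2485]
orientation: [-2.135, -2.305, 0.0]
ft_force: [0.6, -0.2, -0.1]
gripper_width: 0.0287
gripper_force: 29.0
4.8167 [0.42808967 0.10953924 0.24845792] [[-0.076  0.997 -0.   ]
 [ 0.997  0.076 -0.   ]
 [-0.    -0.    -1.   ]] [-0.21 -0.07 -0.14  1.9  -0.01  1.31 -0.27]
```

View pics/w2.png

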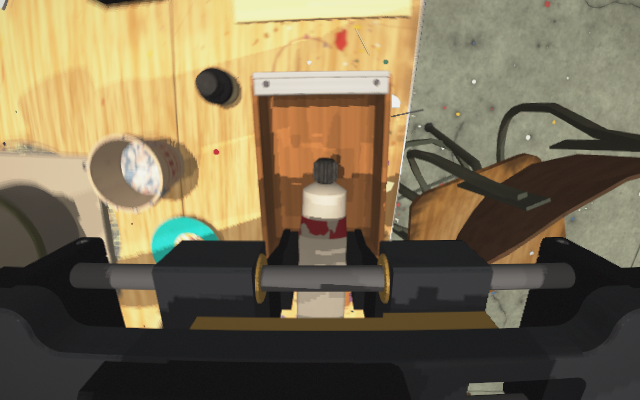

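```bash
python3 - <<'E'
from h import *
np.set_printoptions(precision=4,suppress=True)
c=cam('wrist')
P=px(c,[[256,97],[391,94]],.083);d=P[1]-P[0];yaw=np.arctan2(d[1],d[0]);m=P.mean(0)
print(P,np.linalg.norm(d),yaw)
for yw in (yaw,.071): print('origin',m[:2]-.09*np.array([-np.sin(yw),np.cos(yw)]),'knob',m[:2]-.228*np.array([-np.sin(yw),np.cos(yw)]))
W=px(c,[[258,120],[265,230],[391,110],[386,230],[272,110],[274,225],[381,110],[378,225]],.066);print(W); print([np.arctan2(-(W[i]-W[i+1])[0],(W[i]-W[i+1])[1]) for i in (0,2,4,6)])
L=px(c,[[236,21],[411,15]],.006);print('lid near edge',L)
E
```

```text
[[0.3535 0.1996 0.083 ]
 [0.4897 0.2137 0.083 ]] 0.13691795424243947 0.10288932754542408
origin [0.4309 0.1171] knob [ 0.445  -0.0202]
origin [0.428  0.1169] knob [ 0.4378 -0.0208]
[[0.3525 0.1764 0.066 ]
 [0.3636 0.0476 0.066 ]
 [0.4958 0.1987 0.066 ]
 [0.5103 0.0596 0.066 ]
 [0.3674 0.1881 0.066 ]
 [0.3743 0.055  0.066 ]
 [0.485  0.1978 0.066 ]
 [0.4997 0.0653 0.066 ]]
[np.float64(0.08608961232298623), np.float64(0.10384341256725259), np.float64(0.052113855754421595), np.float64(0.11043955253834108)]
lid near edge [[0.3096 0.2888 0.006 ]
 [0.5184 0.3125 0.006 ]]
```

```bash
python3 -m jog '[[[0,-0.02,0.03],[0,0,0],0],[[0,-0.036,0.07],[0,0,0],0],[[0,-0.036,0.12],[0,0,0],0],[[0,-0.036,0.16],[0,0,0],0],[[0,-0.036,0.2],[0,0,0],0],[[0,-0.036,0.235],[0,0,0],0],[[0,-0.036,0.255],[0,0,0],0],[[0,-0.036,0.267],[0,0,0],0]]'
python3 -m jog '[[[0,0,0],[0,0,0],0],[[0,0,0],[0,0,0],0.43],[[0,0,0],[0,0,0],0.43],[[0,0,0],[0,0,0],0.43],[[0,0,0],[0,0,0],0.43],[[0,0,-0.04],[0,0,0],0.43],[[0,0,-0.1],[0,0,0],0.43],[[0,0,-0.15],[0,0,0],0.5]]' 20
python3 -m jog '[[[0,0,-0.04],[0,0,0.06],0.75],[[0,0,-0.08],[0,0,0.12],0.75],[[-0.04,0,-0.11],[0,0,0.2],0.75],[[-0.08,0,-0.12],[0,0,0.26],0.75],[[-0.12,0,-0.12],[0,0,0.33],0.75],[[-0.16,0,-0.12],[0,0,0.4],0.75],[[-0.2,0,-0.12],[0,0,0.47],0.75],[[-0.24,0,-0.12],[0,0,0.53],0.75]]'
python3 -m jog '[[[-0.04,0.04,0],[0,0,0.06],0.75],[[-0.07,0.07,0],[0,0,0.12],0.75],[[-0.1,0.1,0],[0,0,0.2],0.75],[[-0.13,0.13,0],[0,0,0.27],0.75],[[-0.15,0.15,0],[0,0,0.34],0.75],[[-0.17,0.17,0],[0,0,0.41],0.75],[[-0.18,0.18,0],[0,0,0.47],0.75],[[-0.18,0.18,0],[0,0,0.52],0.75]]'
python3 - <<'E'
from h import *
s=st();print(s['t'],s['eef_pos'],R.from_rotvec(s['orientation']).as_matrix().round(3),s['joint_positions'].round(2))
im,c=snap('wrist','w3.png')
print(rel([.4355,-.333,.024]),rel([.426,-.41,.024]))
E
```

```text
t: 5.53
eef_pos: [0.3982, 0.1071, 0.0329]
orientation: [-2.143, -2.295, 0.004]
ft_force: [0.0, 0.4, -0.2]
gripper_width: 0.0309
gripper_force: 2.9
t: 6.2
eef_pos: [0.3987, 0.1074, 0.1519]
orientation: [-2.141, -2.298, 0.001]
ft_force: [2.3, 0.4, 0.4]
gripper_width: 0.0396
gripper_force: 0.0
t: 6.87
eef_pos: [0.4129, -0.0855, 0.2472]
orientation: [2.891, 1.228, 0.003]
ft_force: [1.3, 0.4, 0.3]
gripper_width: 0.0651
gripper_force: 0.0
t: 7.53
eef_pos: [0.4171, -0.2904, 0.2468]
orientation: [3.14, -0.026, 0.001]
ft_force: [0.1, 0.7, 0.5]
gripper_width: 0.0653
gripper_force: 0.0
7.5333 [ 0.41709535 -0.29043775  0.24680473] [[ 1.    -0.017  0.001]
 [-0.017 -1.    -0.001]
 [ 0.001  0.001 -1.   ]] [ 0.23  0.06  0.3   1.78 -0.02  1.3  -1.05]
[0.02358478 0.0543734  0.27844771] [0.01368248 0.1508463  0.27848415]
```

View pics/w3.png

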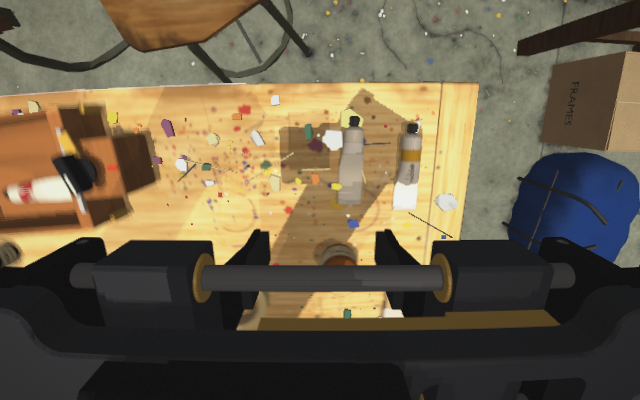

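```bash
python3 -m jog '[[[0.02,0.05,0.05],[0,0,0],0.75],[[0.023,0.054,0.1],[0,0,0],0.75],[[0.023,0.054,0.15],[0,0,0],0.75],[[0.023,0.054,0.19],[0,0,0],0.75],[[0.023,0.054,0.22],[0,0,0],0.75],[[0.023,0.054,0.245],[0,0,0],0.75],[[0.023,0.054,0.265],[0,0,0],0.75],[[0.023,0.054,0.277],[0,0,0],0.75]]' 20
python3 -m jog '[[[0,0,0],[0,0,0],0.75],[[0,0,0],[0,0,0],0],[[0,0,0],[0,0,0],0],[[0,0,0],[0,0,0],0],[[0,0,0],[0,0,0],0],[[0,0,0],[0,0,0],0],[[0,0,0],[0,0,0],0],[[0,0,0],[0,0,0],0]]' 30
python3 -m jog '[[[0,0,-0.02],[0,0,0],0],[[0,0,-0.06],[0,0,0],0],[[0,0,-0.11],[0,0,0],0],[[0,0,-0.16],[0,0,0],0],[[0,-0.03,-0.21],[0,0,0],0],[[0,-0.07,-0.25],[0,0,0],0],[[0,-0.11,-0.27],[0,0,0],0],[[0,-0.14,-0.28],[0,0,0],0]]' 30
python3 -m jog '[[[0,-0.04,0],[0,0,-0.06],0],[[0,-0.08,0],[0,0,-0.12],0],[[0,-0.12,0],[0,0,-0.18],0],[[0,-0.16,0],[0,0,-0.25],0],[[0,-0.2,0],[0,0,-0.32],0],[[0,-0.24,0],[0,0,-0.38],0],[[0,-0.28,0],[0,0,-0.45],0],[[0,-0.32,0],[0,0,-0.5],0]]'
python3 -m jog '[[[0,0,0],[0,0,-0.07],0],[[0,0,0],[0,0,-0.14],0],[[0,0,0],[0,0,-0.21],0],[[0,0,0],[0,0,-0.28],0],[[0,0,0],[0,0,-0.35],0],[[0,0,0],[0,0,-0.42],0],[[0,0,0],[0,0,-0.49],0],[[0,0,0],[0,0,-0.53],0]]'
python3 - <<'E'
from h import *
s=st();m=R.from_rotvec(s['orientation']).as_matrix()
print(s['t'],s['eef_pos'],m.round(3))
yw=.08;t=np.array([.429,.115,.033])+.03*np.array([np.cos(yw),np.sin(yw),0])-.007*np.array([-np.sin(yw),np.cos(yw),0])
print(t,rel(t))
E
```

```text
t: 8.25
eef_pos: [0.4355, -0.3299, 0.0232]
orientation: [-3.14, 0.008, 0.002]
ft_force: [-0.5, 0.3, -1.4]
gripper_width: 0.0654
gripper_force: 0.0
t: 8.92
eef_pos: [0.436, -0.3309, 0.0249]
orientation: [3.141, -0.012, 0.001]
ft_force: [0.1, -0.3, 1.0]
gripper_width: 0.0306
gripper_force: 29.4
t: 9.58
eef_pos: [0.4377, -0.217, 0.2522]
orientation: [3.141, -0.011, 0.007]
ft_force: [0.9, -0.3, -0.9]
gripper_width: 0.0305
gripper_force: 29.3
t: 10.25
eef_pos: [0.4384, 0.0386, 0.2488]
orientation: [2.904, 1.199, 0.001]
ft_force: [0.7, -0.4, -0.5]
gripper_width: 0.0304
gripper_force: 29.3
t: 10.92
eef_pos: [0.4387, 0.037, 0.2486]
orientation: [-2.17, -2.271, 0.0]
ft_force: [-0.0, 0.6, 0.1]
gripper_width: 0.0299
gripper_force: 29.3
10.9167 [0.43865098 0.03702313 0.24863819] [[-0.045  0.999 -0.   ]
 [ 0.999  0.045 -0.   ]
 [-0.    -0.    -1.   ]]
[0.45946345 0.11041983 0.033     ] [0.09048117 0.03017848 0.26954131]
```

```bash
python3 -m jog '[[[0.04,0.015,0],[0,0,-0.022],0],[[0.08,0.03,0],[0,0,-0.022],0],[[0.09,0.03,0.03],[0,0,-0.022],0],[[0.09,0.03,0.07],[0,0,-0.022],0],[[0.09,0.03,0.11],[0,0,-0.022],0],[[0.09,0.03,0.14],[0,0,-0.022],0],[[0.09,0.03,0.16],[0,0,-0.022],0],[[0.09,0.03,0.17],[0,0,-0.022],0]]'
python3 -m jog '[[[0,0,0.03],[0,0,0],0],[[0,0,0.055],[0,0,0],0],[[0,0,0.075],[0,0,0],0],[[0,0,0.09],[0,0,0],0],[[0,0,0.098],[0,0,0],0],[[0,0,0.098],[0,0,0],0],[[0,0,0.098],[0,0,0],0.43],[[0,0,0.098],[0,0,0],0.43]]'
python3 -m jog '[[[0,0,0],[0,0,0],0.43],[[0,0,0],[0,0,0],0.43],[[0,0,-0.03],[0,0,0],0.43],[[0,0,-0.07],[0,0,0],0.43],[[0,0,-0.12],[0,0,0],0.43],[[0,0,-0.17],[0,0,0],0.43],[[0,0,-0.22],[0,0,0],0.5],[[0,0,-0.27],[0,0,0],0.5]]' 20
python3 -m jog '[[[0,0,0],[0,0,0],0.75],[[0,0,0],[0,0,0],0.75],[[-0.05,0,0],[0,0,0],0.75],[[-0.1,0,0],[0,0,0],0.75],[[-0.15,0,0],[0,0,0],0.75],[[-0.15,0,0],[0,0,0],0.75],[[-0.15,0,0],[0,0,0],0.75],[[-0.15,0,0],[0,0,0],0.75]]'
python3 - <<'E'
from h import *
s=st();print(s['t'],s['eef_pos'])
im,c=snap('wrist','w4.png'); snap('side','b4.png')
E
```

```text
t: 11.58
eef_pos: [0.4586, 0.1096, 0.1104]
orientation: [-2.137, -2.301, 0.005]
ft_force: [-0.7, -0.3, -1.5]
gripper_width: 0.0306
gripper_force: 29.3
t: 12.25
eef_pos: [0.4607, 0.1103, 0.0354]
orientation: [2.137, 2.301, 0.002]
ft_force: [-0.0, 0.2, -0.3]
gripper_width: 0.0353
gripper_force: 0.0
t: 12.92
eef_pos: [0.4595, 0.1099, 0.2529]
orientation: [2.138, 2.301, 0.002]
ft_force: [1.6, 0.2, 0.1]
gripper_width: 0.0417
gripper_force: 0.0
t: 13.58
eef_pos: [0.4683, -0.0093, 0.2494]
orientation: [-2.137, -2.301, 0.001]
ft_force: [-1.0, -0.5, -0.2]
gripper_width: 0.0648
gripper_force: 0.0
13.5833 [ 0.46833516 -0.00925078  0.24943765]
```

View pics/w4.png

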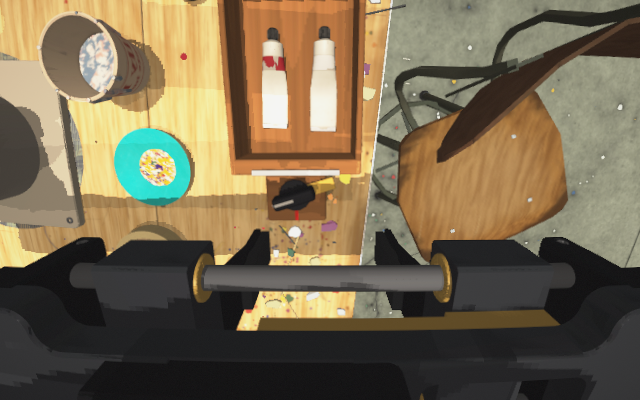

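```bash
python3 - <<'E'
from h import *
b=cv2.imread('pics/w4.png')
cv2.imwrite('pics/w4c.png',cv2.resize(b[100:230,215:385],None,fx=4.5,fy=4.5,interpolation=3))
b=cv2.imread('pics/b4.png')
cv2.imwrite('pics/b4c.png',b)
print(rel([.426,-.41,.024]))
E
```

```text
[-0.49664495 -0.09082236  0.2821323 ]
```

View pics/w4c.png

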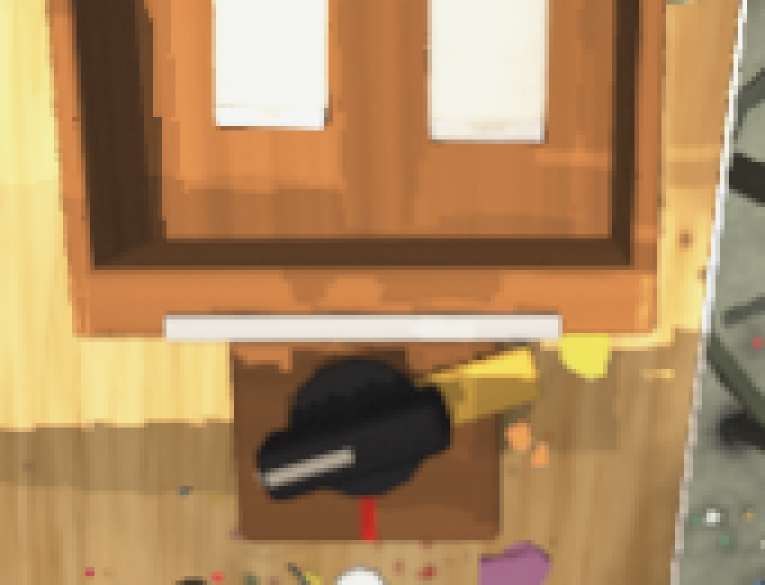

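```bash
python3 - <<'E'
from h import *
np.set_printoptions(precision=4,suppress=True)
c=cam('wrist')
f=lambda p,z: px(c,np.array(p)/4.5+[215,100],z)
# all: use calibrations
pts=[([[165,316],[560,314]],.071),([[93,268],[632,264]],.066),([[75,337],[656,333]],.066),([[260,485],[448,415]],.103),([[265,480],[353,455]],.103),([[537,370]],.077),([[75,0],[637,0]],.066)]
for p,z in pts:
    P=f(p,z)[:,:2]; d=P[-1]-P[0]; print(P.tolist(),'mid',P.mean(0),np.linalg.norm(d),np.arctan2(d[1],d[0]))
E
```

```text
[[0.3876930215190406, 0.0034794506208363912], [0.4866418662945391, 0.01143296472084638]] mid [0.4372 0.0075] 0.09926798209364765 0.08020761757082347
[[0.36808855670836105, 0.013450863954313608], [0.5039308636238315, 0.024630551290564906]] mid [0.436 0.019] 0.1363015691657775 0.08211395396146558
[[0.36331622575394307, -0.004743173532084297], [0.5119558936371229, 0.007511513861320637]] mid [0.4376 0.0014] 0.1491439848989294 0.0822595615933244
[[0.4178725811847304, -0.028496261608675966], [0.46070199222896313, -0.00818698258099447]] mid [ 0.4393 -0.0183] 0.047400688444579224 0.4427872532071102
[[0.4190114906632374, -0.027172320818496576], [0.43931152768045895, -0.01948199026599544]] mid [ 0.4292 -0.0233] 0.02170789457564454 0.36212715222488706
[[0.4817917878308359, -0.001971087688716344]] mid [ 0.4818 -0.002 ] 0.0 0.0
[[0.3638724000928363, 0.07807733498961818], [0.4984132974760248, 0.08783492918199501]] mid [0.4311 0.083 ] 0.13489426864436002 0.0723983577193762
```

```bash
python3 -m jog '[[[-0.05,-0.01,0],[0,0,0.07],0.75],[[-0.1,-0.02,0],[0,0,0.14],0.75],[[-0.15,-0.03,0],[0,0,0.21],0.75],[[-0.2,-0.045,0],[0,0,0.28],0.75],[[-0.25,-0.06,0],[0,0,0.35],0.75],[[-0.3,-0.07,0],[0,0,0.42],0.75],[[-0.34,-0.08,0],[0,0,0.49],0.75],[[-0.38,-0.085,0],[0,0,0.55],0.75]]'
python3 -m jog '[[[0,0,0],[0,0,0.07],0.75],[[0,0,0],[0,0,0.14],0.75],[[0,0,0],[0,0,0.21],0.75],[[0,0,0],[0,0,0.28],0.75],[[0,0,0],[0,0,0.35],0.75],[[0,0,0],[0,0,0.42],0.75],[[0,0,0],[0,0,0.49],0.75],[[0,0,0],[0,0,0.5],0.75]]'
python3 - <<'E'
from h import *
s=st();print(s['t'],s['eef_pos'],R.from_rotvec(s['orientation']).as_matrix().round(3))
im,c=snap('wrist','w5.png')
E
```

```text
t: 14.35
eef_pos: [0.4229, -0.319, 0.2503]
orientation: [2.908, 1.188, 0.0]
ft_force: [1.3, 0.7, 0.1]
gripper_width: 0.0652
gripper_force: 0.0
t: 15.02
eef_pos: [0.4241, -0.3166, 0.25]
orientation: [-3.141, 0.012, 0.0]
ft_force: [-0.2, 0.6, 0.9]
gripper_width: 0.0656
gripper_force: 0.0
15.0167 [ 0.42414165 -0.31664932  0.24996804] [[ 1.    -0.008 -0.   ]
 [-0.008 -1.     0.   ]
 [-0.    -0.    -1.   ]]
```

View pics/w5.png

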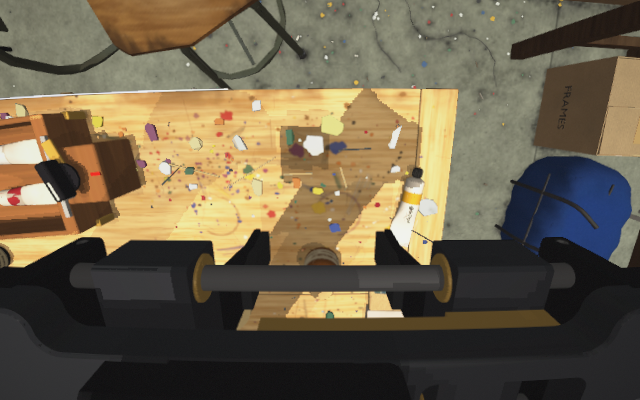

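```bash
python3 - <<'E'
from h import *
c=cam('wrist')
P=px(c,[[418,170],[399,250]],[.013,.006]);d=P[0]-P[1];m=P.mean(0)
print(P,m,np.linalg.norm(d),np.arctan2(d[1],d[0])); print(rel([P[0][0]-.06*d[0]/np.linalg.norm(d),P[0][1]-.06*d[1]/np.linalg.norm(d),.024]))
E
```

```text
[[ 0.43040057 -0.44498728  0.013     ]
 [ 0.3088277  -0.43013995  0.006     ]] [ 0.36961413 -0.43756361  0.0095    ] 0.12267601806095689 -0.12152522311621924
[-0.06587727  0.15146094  0.2824866 ]
```

```bash
python3 -m jog '[[[-0.035,0.05,0.0],[0,0,0.072],0.75],[[-0.066,0.1,0.0],[0,0,0.072],0.75],[[-0.066,0.148,0.05],[0,0,0.072],0.75],[[-0.066,0.148,0.1],[0,0,0.072],0.75],[[-0.066,0.148,0.14],[0,0,0.072],0.75],[[-0.066,0.148,0.17],[0,0,0.072],0.75],[[-0.066,0.148,0.19],[0,0,0.072],0.75],[[-0.066,0.148,0.2],[0,0,0.072],0.75]]' 20
python3 -m jog '[[[0,0,0.03],[0,0,0],0.75],[[0,0,0.055],[0,0,0],0.75],[[0,0,0.07],[0,0,0],0.75],[[0,0,0.08],[0,0,0],0.75],[[0,0,0.08],[0,0,0],0],[[0,0,0.08],[0,0,0],0],[[0,0,0.08],[0,0,0],0],[[0,0,0.08],[0,0,0],0]]' 30
python3 -m jog '[[[0,0,0],[0,0,0],0],[[0,0,0],[0,0,0],0],[[0,0,-0.03],[0,0,0],0],[[0,0,-0.08],[0,0,0],0],[[0,0,-0.13],[0,0,0],0],[[0,0,-0.18],[0,0,0],0],[[0,0,-0.23],[0,0,0],0],[[0,0,-0.28],[0,0,0],0]]' 30
python3 - <<'E'
from h import *
s=st();print(s['t'],s['eef_pos'],R.from_rotvec(s['orientation']).as_matrix().round(3))
print(rel([.428,.11,.25]))
E
```

```text
t: 15.73
eef_pos: [0.3694, -0.4344, 0.0872]
orientation: [-3.134, 0.178, 0.005]
ft_force: [0.3, 0.8, 1.0]
gripper_width: 0.0651
gripper_force: 0.0
t: 16.4
eef_pos: [0.3707, -0.4366, 0.0275]
orientation: [3.135, -0.184, 0.003]
ft_force: [0.2, -0.9, -0.3]
gripper_width: 0.0461
gripper_force: 0.0
t: 17.07
eef_pos: [0.3696, -0.4359, 0.2527]
orientation: [3.136, -0.185, 0.001]
ft_force: [0.4, -1.5, -0.9]
gripper_width: 0.0016
gripper_force: 0.0
17.0667 [ 0.36959306 -0.43585551  0.25269849] [[ 0.993 -0.118  0.001]
 [-0.118 -0.993 -0.   ]
 [ 0.001  0.    -1.   ]]
[-0.00790883 -0.68616944  0.00321434]
```

```bash
python3 -m jog '[[[0,-0.1,0],[0,0,0],0.75],[[0,-0.1,0],[0,0,0],0.75],[[0,-0.1,0],[0,0,0],0.75],[[0,-0.1,0],[0,0,0],0.75],[[0,-0.1,0],[0,0,0],0.75],[[0,-0.1,0],[0,0,0],0.75],[[0,-0.1,0],[0,0,0],0.75],[[0,-0.1,0],[0,0,0],0.75]]' 20
python3 - <<'E'
from h import *
im,c=snap('wrist','w6.png')
cv2.imwrite('pics/w6c.png',cv2.resize(im[80:260,300:520],None,fx=3.3,fy=3.3,interpolation=3))
E
```

```text
t: 17.73
eef_pos: [0.379, -0.3574, 0.2501]
orientation: [3.136, -0.187, -0.001]
ft_force: [0.2, -0.7, -0.1]
gripper_width: 0.0467
gripper_force: 0.0
```

View pics/w6c.png

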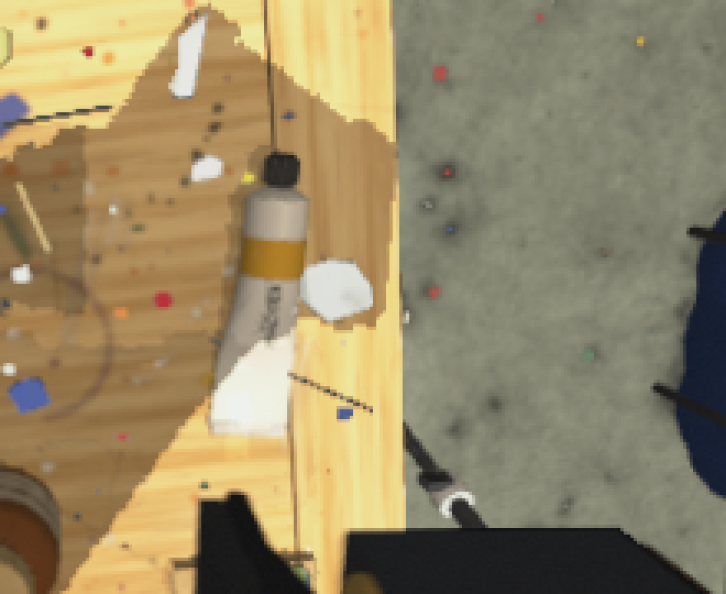

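```bash
python3 - <<'E'
from h import *
c=cam('wrist');s=st();print(s['eef_pos'],s['t'])
P=px(c,[[386.1,126.4],[375.2,211.2]],[.013,.006]);d=P[0]-P[1];m=P.mean(0)
print(P,m,np.linalg.norm(d),np.arctan2(d[1],d[0])); print(rel([m[0],m[1],.024]))
E
```

```text
[ 0.37907559 -0.3572313   0.2500718 ] 17.7833
[[ 0.43222066 -0.44607117  0.013     ]
 [ 0.31644637 -0.42534325  0.006     ]] [ 0.37433352 -0.43570721  0.0095    ] 0.11782331445503465 -0.1771602494699348
[0.00591548 0.09807126 0.2825982 ]
```

```bash
python3 -m jog '[[[0.004,0.05,0.02],[0,0,0.038],0.75],[[0.006,0.098,0.05],[0,0,0.038],0.75],[[0.006,0.098,0.1],[0,0,0.038],0.75],[[0.006,0.098,0.15],[0,0,0.038],0.75],[[0.006,0.098,0.2],[0,0,0.038],0.75],[[0.006,0.098,0.24],[0,0,0.038],0.75],[[0.006,0.098,0.265],[0,0,0.038],0.75],[[0.006,0.098,0.28],[0,0,0.038],0.75]]' 30
python3 -m jog '[[[0,0,0],[0,0,0],0.75],[[0,0,0],[0,0,0],0],[[0,0,0],[0,0,0],0],[[0,0,0],[0,0,0],0],[[0,0,0],[0,0,0],0],[[0,0,0],[0,0,0],0],[[0,0,0],[0,0,0],0],[[0,0,0],[0,0,0],0]]' 30
python3 -m jog '[[[0,0,-0.02],[0,0,0],0],[[0,0,-0.06],[0,0,0],0],[[0,0,-0.11],[0,0,0],0],[[0,0,-0.16],[0,0,0],0],[[0,0,-0.21],[0,0,0],0],[[0,0,-0.24],[0,0,0],0],[[0,0,-0.26],[0,0,0],0],[[0,0,-0.28],[0,0,0],0]]' 30
python3 - <<'E'
from h import *
s=st();print(s['t'],s['eef_pos'],R.from_rotvec(s['orientation']).as_matrix().round(3))
print(rel([.428,.11,.25]))
E
```

```text
t: 18.45
eef_pos: [0.3736, -0.4341, 0.0231]
orientation: [-3.127, 0.279, 0.006]
ft_force: [-0.9, 1.1, 0.8]
gripper_width: 0.0651
gripper_force: 0.0
t: 19.12
eef_pos: [0.3751, -0.4351, 0.0266]
orientation: [3.129, -0.278, 0.001]
ft_force: [-0.2, 0.5, 3.0]
gripper_width: 0.0289
gripper_force: 29.9
t: 19.78
eef_pos: [0.3751, -0.4351, 0.252]
orientation: [3.129, -0.278, 0.002]
ft_force: [-0.1, 0.2, -0.5]
gripper_width: 0.0288
gripper_force: 30.0
19.7833 [ 0.37506021 -0.43507955  0.25200255] [[ 0.984 -0.177  0.002]
 [-0.177 -0.984 -0.001]
 [ 0.002  0.    -1.   ]]
[-0.0552024  -0.68232731  0.00213532]
```

```bash
python3 -m jog '[[[0,-0.04,0],[0,0,-0.06],0],[[-0.01,-0.08,0],[0,0,-0.13],0],[[-0.01,-0.13,0],[0,0,-0.2],0],[[-0.02,-0.18,0],[0,0,-0.27],0],[[-0.02,-0.23,0],[0,0,-0.34],0],[[-0.03,-0.28,0],[0,0,-0.41],0],[[-0.03,-0.32,0],[0,0,-0.48],0],[[-0.03,-0.36,0],[0,0,-0.55],0]]'
python3 -m jog '[[[0,0,0],[0,0,-0.075],0],[[0,0,0],[0,0,-0.15],0],[[0,0,0],[0,0,-0.225],0],[[0,0,0],[0,0,-0.3],0],[[0,0,0],[0,0,-0.375],0],[[0,0,0],[0,0,-0.45],0],[[0,0,0],[0,0,-0.525],0],[[0,0,0],[0,0,-0.6],0]]'
python3 - <<'E'
from h import *
s=st();m=R.from_rotvec(s['orientation']).as_matrix();print(s['t'],s['eef_pos'],np.arctan2(-m[0,0],m[1,0]),s['gripper_width'])
print(rel([.428,.11,.25]))
E
```

```text
t: 20.45
eef_pos: [0.4019, -0.1454, 0.2505]
orientation: [2.955, 1.066, 0.001]
ft_force: [1.4, -0.3, -0.2]
gripper_width: 0.0284
gripper_force: 29.9
t: 21.12
eef_pos: [0.402, -0.1473, 0.2503]
orientation: [-2.15, -2.291, -0.0]
ft_force: [-0.2, -0.5, -0.1]
gripper_width: 0.0285
gripper_force: 29.9
21.1167 [ 0.4020475  -0.14731512  0.25027514] 0.06371068824426926 0.028463856662634224
[0.31892585 0.05285305 0.00040813]
```

```bash
python3 -m jog '[[[0.04,0.01,0],[0,0,-0.012],0],[[0.09,0.02,0],[0,0,-0.012],0],[[0.14,0.03,0],[0,0,-0.012],0],[[0.19,0.04,0],[0,0,-0.012],0],[[0.24,0.05,0],[0,0,-0.012],0],[[0.28,0.053,0.01],[0,0,-0.012],0],[[0.31,0.053,0.03],[0,0,-0.012],0],[[0.318,0.053,0.06],[0,0,-0.012],0]]'
python3 -m jog '[[[0,0,0.03],[0,0,0],0],[[0,0,0.07],[0,0,0],0],[[0,0,0.11],[0,0,0],0],[[0,0,0.14],[0,0,0],0],[[0,0,0.16],[0,0,0],0],[[0,0,0.17],[0,0,0],0],[[0,0,0.172],[0,0,0],0],[[0,0,0.172],[0,0,0],0]]'
python3 -m jog '[[[0,0,0],[0,0,0],0.5],[[0,0,0],[0,0,0],0.5],[[0,0,0],[0,0,0],0.5],[[0,0,0],[0,0,0],0.5],[[0,0,-0.04],[0,0,0],0.5],[[0,0,-0.09],[0,0,0],0.5],[[0,0,-0.14],[0,0,0],0.5],[[0,0,-0.19],[0,0,0],0.5]]' 20
python3 -m jog '[[[-0.05,0,-0.03],[0,0,0],1],[[-0.1,0,-0.03],[0,0,0],1],[[-0.15,0,-0.03],[0,0,0],1],[[-0.15,0,-0.03],[0,0,0],1],[[-0.15,0,-0.03],[0,0,0],1],[[-0.15,0,-0.03],[0,0,0],1],[[-0.15,0,-0.03],[0,0,0],1],[[-0.15,0,-0.03],[0,0,0],1]]'
python3 - <<'E'
from h import *
s=st();print(s['t'],s['eef_pos'])
im,c=snap('wrist','w7.png')
E
```

```text
t: 21.78
eef_pos: [0.4301, 0.1138, 0.2032]
orientation: [2.128, 2.31, 0.006]
ft_force: [0.9, -0.1, -0.5]
gripper_width: 0.0284
gripper_force: 30.0
t: 22.45
eef_pos: [0.4299, 0.1092, 0.065]
orientation: [2.134, 2.305, 0.0]
ft_force: [-0.3, 0.3, -0.6]
gripper_width: 0.0284
gripper_force: 30.0
t: 23.12
eef_pos: [0.4294, 0.109, 0.2189]
orientation: [2.134, 2.305, 0.001]
ft_force: [2.0, 0.2, -0.0]
gripper_width: 0.0433
gripper_force: 0.0
t: 23.78
eef_pos: [0.4389, -0.0092, 0.2406]
orientation: [-2.132, -2.308, 0.0]
ft_force: [0.7, 0.6, 0.2]
gripper_width: 0.0843
gripper_force: 0.0
23.7833 [ 0.43894314 -0.00924152  0.24059877]
```

View pics/w7.png

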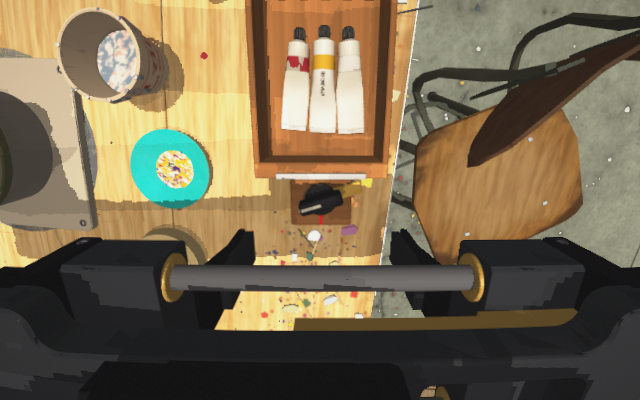

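```bash
python3 -m jog '[[[0.05,0,0],[0,0,-0.02],1],[[0.1,0,0],[0,0,-0.02],1],[[0.15,0,0],[0,0,-0.02],1],[[0.2,0,0],[0,0,-0.02],1],[[0.25,0,0],[0,0,-0.02],1],[[0.3,-0.008,0],[0,0,-0.02],1],[[0.35,-0.008,0],[0,0,-0.02],1],[[0.388,-0.008,0],[0,0,-0.02],1]]'
python3 -m jog '[[[0,0,0],[0,0,0],1],[[0,0,0],[0,0,0],1],[[0,0,0],[0,0,0],1],[[0,0,0],[0,0,0],1],[[0,0,0],[0,0,0],1],[[0,0,0],[0,0,0],1],[[0,0,0],[0,0,0],1],[[0,0,0],[0,0,0],1]]'
python3 - <<'E'
from h import *
s=st();print(s['t'],s['eef_pos'])
im,c=snap('wrist','w8.png')
E
```

```text
t: 24.5
eef_pos: [0.4069, 0.3026, 0.2407]
orientation: [-2.093, -2.342, -0.001]
ft_force: [-0.1, 0.0, -0.0]
gripper_width: 0.0873
gripper_force: 0.0
t: 25.17
eef_pos: [0.4089, 0.2982, 0.2408]
orientation: [2.099, 2.338, 0.0]
ft_force: [0.5, 0.0, -0.5]
gripper_width: 0.0872
gripper_force: 0.0
25.1667 [0.40890415 0.29815249 0.24078294]
```

View pics/w8.png

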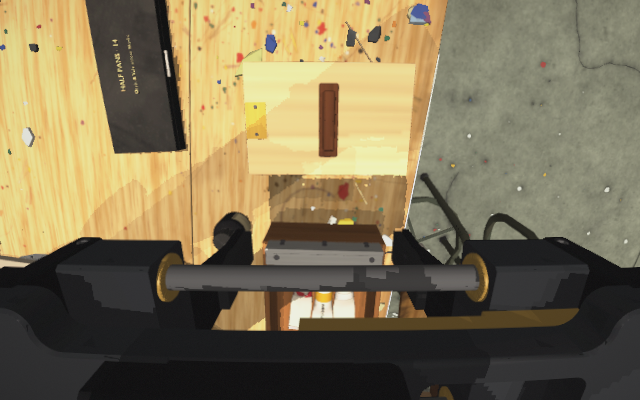

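```bash
python3 - <<'E'
from h import *
np.set_printoptions(precision=4,suppress=True)
c=cam('wrist')
L=px(c,[[245,62],[415,64],[408,177],[249,174]],.006);print(L,L.mean(0))
e=(L[1]-L[0]+L[2]-L[3]);print('yaw',np.arctan2(e[1],e[0]))
print(px(c,[[329,84],[328.5,151]],.034))
m=L.mean(0);s=st();mm=R.from_rotvec(s['orientation']).as_matrix();print(np.arctan2(-mm[0,0],mm[1,0]))
print(rel([m[0],m[1],.033]))
E
```

```text
[[0.301  0.4281 0.006 ]
 [0.5065 0.4483 0.006 ]
 [0.5238 0.3089 0.006 ]
 [0.3118 0.29   0.006 ]] [0.4108 0.3688 0.006 ]
yaw 0.09337672017911526
[[0.4048 0.4106 0.034 ]
 [0.4129 0.3349 0.034 ]]
0.10795355575537496
[0.0874 0.0118 0.2597]
```

```bash
python3 -m jog '[[[0.045,0.011,0],[0,0,0],0.5],[[0.089,0.011,0.02],[0,0,0],0.5],[[0.089,0.011,0.07],[0,0,0],0.5],[[0.089,0.011,0.12],[0,0,0],0.5],[[0.089,0.011,0.17],[0,0,0],0.5],[[0.089,0.011,0.21],[0,0,0],0.5],[[0.089,0.011,0.24],[0,0,0],0.5],[[0.089,0.011,0.258],[0,0,0],0.5]]' 20
python3 -m jog '[[[0,0,0],[0,0,0],0.5],[[0,0,0],[0,0,0],0.1],[[0,0,0],[0,0,0],0],[[0,0,0],[0,0,0],0],[[0,0,0],[0,0,0],0],[[0,0,0],[0,0,0],0],[[0,0,0],[0,0,0],0],[[0,0,0],[0,0,0],0]]' 55
python3 - <<'E'
from h import *
s=st();print(s['t'],s['eef_pos'],s['orientation'],s['gripper_width'],s['gripper_force'],s['ft_force'],s['moment'])
E
```

```text
t: 25.88
eef_pos: [0.4086, 0.3689, 0.031]
orientation: [-2.098, -2.338, 0.006]
ft_force: [-1.3, 0.3, 0.6]
gripper_width: 0.0461
gripper_force: 0.0
t: 26.55
eef_pos: [0.4101, 0.3706, 0.0351]
orientation: [2.098, 2.338, 0.002]
ft_force: [-1.0, -1.5, 7.0]
gripper_width: 0.0133
gripper_force: 55.0
26.55 [0.41013509 0.37056074 0.03506668] [2.09795572e+00 2.33821571e+00 1.78093836e-03] 0.013324392616146851 54.99266266822815 [-1.00278798 -1.47038356  6.97040018] [-0.2281258   0.32344114 -0.07783145]
```

```bash
python3 -m jog '[[[0,0,-0.01],[0,0,0],0],[[0,0,-0.03],[0,0,0],0],[[0,0,-0.06],[0,0,0],0],[[0,0,-0.1],[0,0,0],0],[[0,0,-0.14],[0,0,0],0],[[0,0,-0.18],[0,0,0],0],[[0,0,-0.21],[0,0,0],0],[[0,0,-0.23],[0,0,0],0]]' 55
python3 -m jog '[[[0,0,0],[0,0,-0.03],0],[[0,0,0],[0,0,-0.09],0],[[0,0,0],[0,0,-0.16],0],[[0,0,0],[0,0,-0.23],0],[[0,0,0],[0,0,-0.3],0],[[0,0,0],[0,0,-0.37],0],[[0,0,0],[0,0,-0.44],0],[[0,0,0],[0,0,-0.49],0]]'
python3 -m jog '[[[0,0,0],[0,0,-0.07],0],[[0,0,0],[0,0,-0.14],0],[[0,0,0],[0,0,-0.21],0],[[0,0,0],[0,0,-0.28],0],[[0,0,0],[0,0,-0.35],0],[[0,0,0],[0,0,-0.42],0],[[0,0,0],[0,0,-0.47],0],[[0,0,0],[0,0,-0.495],0]]'
python3 - <<'E'
from h import *
np.set_printoptions(precision=4,suppress=True)
s=st();print(s['t'],s['eef_pos'],s['gripper_width'],s['joint_positions'].round(2));m=R.from_rotvec(s['orientation']).as_matrix();print(m)
O=np.array([.428,.118,0]);yw=.082;by=np.array([-np.sin(yw),np.cos(yw),0]);z=np.array([0,0,1.])
def tcp(th,y,zb):
    th=np.radians(th);ey=np.cos(th)*by-np.sin(th)*z;n=np.sin(th)*by+np.cos(th)*z
    return O+by*y+z*zb-.106*ey+.0351*n
for a in ((12,.075,.0685),(12,.104,.0685),(12,.06,.12),(0,.104,.066)): t=tcp(*a);print(a,t,rel(t))
print('yaw tool y',np.arctan2(m[1,1],m[0,1])-np.pi/2)
snap('scene','s9.png'); im,c=snap('wrist','w9.png')
cv2.imwrite('pics/w9c.png',np.vstack([im[:260],cv2.imread('pics/s9.png')[150:330]]))
E
```

```text
t: 27.22
eef_pos: [0.4101, 0.3707, 0.2217]
orientation: [2.097, 2.338, 0.005]
ft_force: [-0.3, 0.5, -1.2]
gripper_width: 0.0135
gripper_force: 55.0
t: 27.88
eef_pos: [0.4096, 0.37, 0.2185]
orientation: [-1.058, -2.958, 0.001]
ft_force: [0.1, -0.2, -1.9]
gripper_width: 0.0139
gripper_force: 55.0
t: 28.55
eef_pos: [0.4096, 0.37, 0.2184]
orientation: [0.141, -3.138, 0.001]
ft_force: [-0.3, 0.1, -1.7]
gripper_width: 0.0139
gripper_force: 55.0
28.55 [0.4096 0.37   0.2184] 0.013878548606035218 [-0.48  0.21 -0.38  1.68  0.08  1.27  0.78]
[[-0.996  -0.0895 -0.0003]
 [-0.0895  0.996  -0.0004]
 [ 0.0003 -0.0004 -1.    ]]
(12, 0.075, 0.0685) [0.4298 0.0967 0.1249] [ 0.0054 -0.3424  0.1171]
(12, 0.104, 0.0685) [0.4274 0.1256 0.1249] [ 0.0052 -0.3062  0.1171]
(12, 0.06, 0.12) [0.431  0.0817 0.1764] [ 0.0056 -0.3612  0.0527]
(0, 0.104, 0.066) [0.4282 0.116  0.1011] [ 0.0053 -0.3182  0.1468]
yaw tool y 0.0896486015236806
```

View pics/w9c.png

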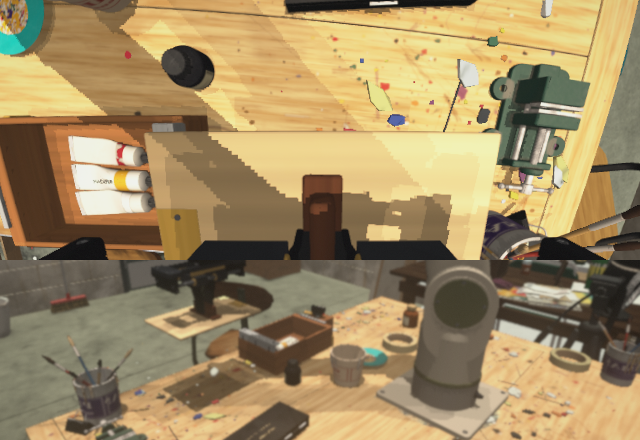

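```bash
python3 - <<'E'
from h import *
np.set_printoptions(precision=4,suppress=True)
c=cam('wrist');s=st();r=R.from_rotvec(s['orientation'])
P=px(c,[[145,133],[500,131],[486,258],[324,176],[304,176],[342,176]],[.1895,.1895,.1895,.2175,.2175,.2175]);T=r.inv().apply(P-s['eef_pos']);print(T)
d=T[1]-T[0];print(np.linalg.norm(d),np.arctan2(d[0],d[1]),'mid',(T[0]+T[1])/2)
E
```

```text
[[ 0.0683 -0.1039  0.029 ]
 [ 0.0694  0.1051  0.0289]
 [-0.0135  0.1101  0.0289]
 [ 0.048   0.0013  0.0009]
 [ 0.048  -0.0087  0.0009]
 [ 0.048   0.0104  0.0009]]
0.20894185510093277 0.005428084890438396 mid [0.0688 0.0006 0.0289]
```

```bash
python3 -m jog '[[[0.001,-0.03,0],[0.01,0,0],0],[[0.002,-0.08,0],[0.03,0,0],0],[[0.003,-0.13,0],[0.05,0,0],0],[[0.004,-0.18,0],[0.07,0,0],0],[[0.005,-0.23,0],[0.1,0,0],0],[[0.0055,-0.28,0.01],[0.12,0,0.005],0],[[0.0055,-0.33,0.03],[0.133,0,0.005],0],[[0.0055,-0.361,0.052],[0.133,0,0.005],0]]'
python3 - <<'E'
from h import *
np.set_printoptions(precision=4,suppress=True)
s=st();print(s['t'],s['eef_pos'],s['gripper_width'],s['joint_positions'].round(2));m=R.from_rotvec(s['orientation']).as_matrix();print(m)
im,c=snap('wrist','w10.png');sd,_=snap('side','s10.png')
cv2.imwrite('pics/w10c.png',np.vstack([im[:270],cv2.resize(sd[110:250,240:400],(640,560))[:330]]))
E
```

```text
t: 29.32
eef_pos: [0.4302, 0.0793, 0.1771]
orientation: [-0.114, 3.112, -0.328]
ft_force: [0.7, -0.0, -1.8]
gripper_width: 0.0136
gripper_force: 55.0
29.3167 [0.4302 0.0793 0.1771] 0.013589826231797414 [-0.24  0.02 -0.2   1.99  0.21  1.22  1.12]
[[-0.9973 -0.0715  0.0183]
 [-0.0738  0.9753 -0.208 ]
 [-0.003  -0.2088 -0.978 ]]
```

View pics/w10c.png

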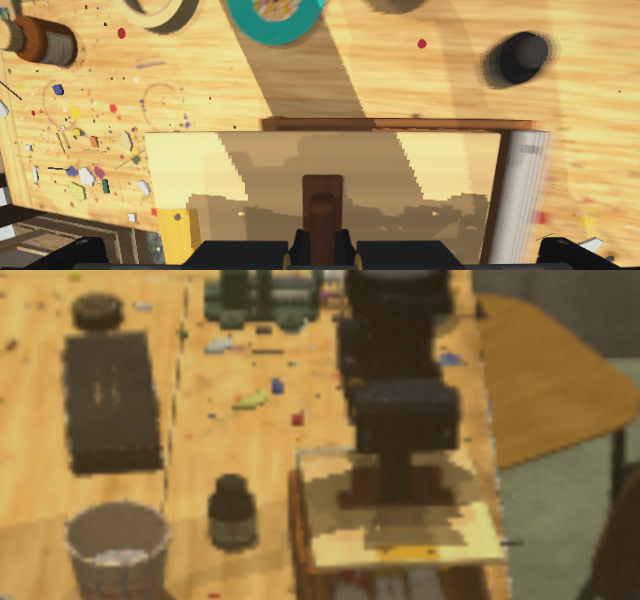

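```bash
cat >> h.py <<'E'
O=np.array([.428,.118,0]);yw=.082;by=np.array([-np.sin(yw),np.cos(yw),0]);bx=np.array([by[1],-by[0],0]);zz=np.array([0,0,1.])
def tcp(th,y,zb):
    th=np.radians(th);ey=np.cos(th)*by-np.sin(th)*zz;n=np.sin(th)*by+np.cos(th)*zz
    return O+by*y+zz*zb-.106*ey+.0351*n
def hook():
    s=st();m=R.from_rotvec(s['orientation']).as_matrix();n=-m[:,2]
    o=[]
    for k in (.106,-.106):
        p=s['eef_pos']-.0351*n+k*m[:,1]-O; o+=[p@bx,p@by,p[2]]
    return np.array(o)*1e3,np.degrees(np.arcsin(-m[2,1])),np.arctan2(-m[0,1],m[1,1]),m[2,0]
E
python3 - <<'E'
from h import *
np.set_printoptions(precision=4,suppress=True)
s=st();print(hook(),s['eef_pos'])
c=cam('wrist')
P=px(c,[[505,180],[497,230],[550,135],[530,255]],.085)-O; print(np.c_[P@bx,P@by]*1e3)
for a in ((12,.078,.0685),(12,.104,.0685)): t=tcp(*a);print(a,t,rel(t))
E
```

```text
(array([  -1.7629,   55.4971,  117.9573,   -4.342 , -151.7714,  162.4224]), np.float64(12.107173013901175), np.float64(0.06955753258658605), np.float64(0.0027661017572241306)) [0.4285 0.0771 0.1745]
[[-33.9867  79.2331]
 [  5.7404  79.4854]
 [-67.1867 104.3146]
 [ 25.0644 107.0127]]
(12, 0.078, 0.0685) [0.4295 0.0997 0.1249] [-0.0034  0.0404  0.0548]
(12, 0.104, 0.0685) [0.4274 0.1256 0.1249] [-0.003   0.0722  0.048 ]
```

```bash
python3 -m jog '[[[-0.001,0.01,0.01],[0,0,-0.004],0],[[-0.002,0.02,0.02],[0,0,-0.008],0],[[-0.0034,0.033,0.03],[0,0,-0.008],0],[[-0.0034,0.033,0.04],[0,0,-0.008],0],[[-0.0034,0.033,0.05],[0,0,-0.008],0],[[-0.0034,0.033,0.056],[0,0,-0.008],0],[[-0.0034,0.033,0.056],[0,0,-0.008],0],[[-0.0034,0.033,0.056],[0,0,-0.008],0]]'
python3 -m jog '[[[0,0,0],[0,0,0],0],[[0,0,0],[0,0,0],0],[[0,0,0],[0,0,0],0],[[0,0,0],[0,0,0],0],[[0,0,0],[0,0,0],0],[[0,0,0],[0,0,0],0],[[0,0,0],[0,0,0],0],[[0,0,0],[0,0,0],0]]'
python3 - <<'E'
from h import *
np.set_printoptions(precision=2,suppress=True)
print(hook())
im,c=snap('wrist','w11.png')
cv2.imwrite('pics/w11c.png',cv2.resize(im[90:270,400:600],None,fx=3.3,fy=3.3,interpolation=3))
E
```

```text
t: 30.08
eef_pos: [0.4313, 0.0985, 0.1273]
orientation: [-0.139, 3.114, -0.327]
ft_force: [-0.8, -0.5, -1.4]
gripper_width: 0.0137
gripper_force: 55.0
t: 30.75
eef_pos: [0.4314, 0.0988, 0.1274]
orientation: [-0.139, 3.114, -0.327]
ft_force: [0.0, -0.0, -3.0]
gripper_width: 0.0135
gripper_force: 55.0
(array([   1.02,   76.99,   71.1 ,    2.61, -130.39,  115.07]), np.float64(11.97053916159334), np.float64(0.08966457329811377), np.float64(0.0016668502677386725))
```

View pics/w11c.png

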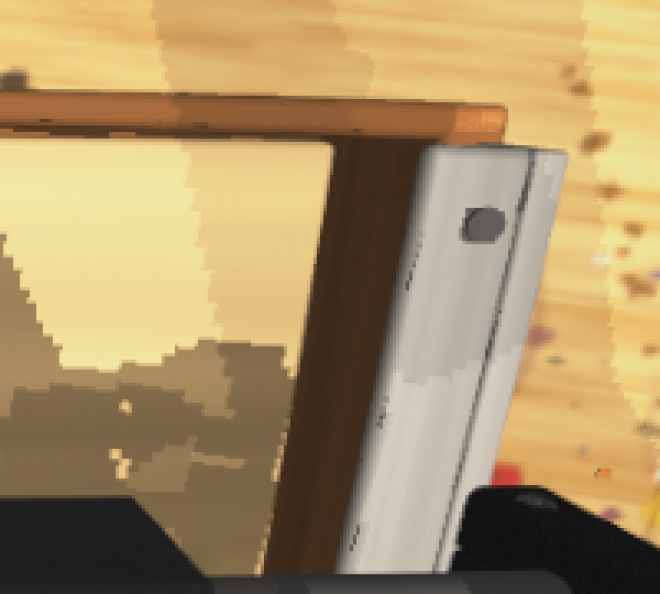

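```bash
python3 - <<'E'
from h import *
np.set_printoptions(precision=2,suppress=True)
c=cam('wrist');print(hook())
f=lambda p,z:(lambda P:np.c_[P@bx,P@by]*1e3)(px(c,np.array(p)/3.3+[400,90],z)-O)
print('lid',f([[335,143],[262,575]],.077));print('lip',f([[425,147],[342,575]],.085),f([[420,147],[335,575]],.08));print('lip far',f([[535,150],[437,572]],.085))
print('rim outer near edge',f([[20,95],[500,105]],.066))
E
```

```text
(array([   1.02,   77.02,   71.1 ,    2.61, -130.37,  115.05]), np.float64(11.967415560615141), np.float64(0.08966761398234303), np.float64(0.0016629813357572475))
lid [[-67.06  78.08]
 [ 19.17  78.78]]
lip [[-67.31  89.65]
 [ 13.58  90.29]] [[-67.04  91.07]
 [ 16.2   91.26]]
lip far [[-67.53 107.09]
 [ 11.21 107.03]]
rim outer near edge [[-73.99  23.12]
 [-74.5  109.8 ]]
```

```bash
python3 -m jog '[[[0.0025,0,0.002],[0,0,0],0],[[0.0025,0.005,0.002],[0,0,0],0],[[0.0025,0.01,0.0015],[0,0,0],0],[[0.0025,0.015,0.0005],[0,0,0],0],[[0.0025,0.02,-0.001],[0,0,0],0],[[0.0025,0.026,-0.002],[0,0,0],0],[[0.0025,0.031,-0.003],[0,0,0],0],[[0.0025,0.0335,-0.004],[0,0,0],0]]'
python3 -m jog '[[[0,0,0],[0,0,0],0],[[0,0,0],[0,0,0],0],[[0,0,0],[0,0,0],0],[[0,0,0],[0,0,0],0],[[0,0,0],[0,0,0],0],[[0,0,0],[0,0,0],0],[[0,0,0],[0,0,0],0],[[0,0,0],[0,0,0],0]]'
python3 - <<'E'
from h import *
np.set_printoptions(precision=2,suppress=True)
print(hook())
E
```

```text
t: 31.47
eef_pos: [0.4267, 0.1257, 0.1249]
orientation: [-0.14, 3.114, -0.328]
ft_force: [-1.1, -6.0, -0.8]
gripper_width: 0.0138
gripper_force: 55.0
t: 32.13
eef_pos: [0.427, 0.1254, 0.125]
orientation: [-0.139, 3.114, -0.327]
ft_force: [-0.5, -1.1, -1.2]
gripper_width: 0.0137
gripper_force: 55.0
(array([  -1.19,  103.83,   68.66,    0.38, -103.55,  112.63]), np.float64(11.969016123910466), np.float64(0.08960380296083992), np.float64(0.0016900109046312853))
```

```bash
python3 - <<'E'
from h import *
np.set_printoptions(precision=4,suppress=True)
for th,zb in ((10,.068),(8,.068),(6,.0675),(4,.067),(2,.0665),(0,.0665),(0,.0655)): print(th,rel(tcp(th,.1035,zb)),(th-11.97)/90)
E
```

```text
10 [-0.0005 -0.0017  0.0055] -0.021888888888888895
8 [-0.0005 -0.003   0.0102] -0.044111111111111115
6 [-0.0005 -0.004   0.0155] -0.06633333333333334
4 [-0.0005 -0.0048  0.0209] -0.08855555555555557
2 [-0.0005 -0.0054  0.0263] -0.11077777777777778
0 [-0.0005 -0.0061  0.0312] -0.133
0 [-0.0005 -0.0058  0.0324] -0.133
```

```bash
python3 -m jog '[[[0,-0.001,0.003],[-0.011,0,0],0],[[0,-0.0017,0.0055],[-0.022,0,0],0],[[0,-0.003,0.01],[-0.044,0,0],0],[[0,-0.004,0.0155],[-0.066,0,0],0],[[0,-0.0048,0.021],[-0.0886,0,0],0],[[0,-0.0054,0.026],[-0.111,0,0],0],[[0,-0.006,0.031],[-0.133,0,0],0],[[0,-0.006,0.031],[-0.133,0,0],0]]'
python3 -m jog '[[[0,0,0],[0,0,0],0],[[0,0,0],[0,0,0],0],[[0,0,0],[0,0,0],0],[[0,0,0],[0,0,0],0],[[0,0,0],[0,0,0],0],[[0,0,0],[0,0,0],0],[[0,0,0],[0,0,0],0],[[0,0,0],[0,0,0],0]]'
python3 - <<'E'
from h import *
np.set_printoptions(precision=2,suppress=True)
print(hook())
snap('side','s12.png')
E
```

```text
t: 32.8
eef_pos: [0.4281, 0.1142, 0.1014]
orientation: [0.136, -3.137, -0.003]
ft_force: [0.1, -0.5, -2.1]
gripper_width: 0.0136
gripper_force: 55.0
t: 33.47
eef_pos: [0.4278, 0.1157, 0.1017]
orientation: [0.14, -3.137, 0.0]
ft_force: [-0.1, -0.2, -1.9]
gripper_width: 0.014
gripper_force: 55.0
(array([  -1.23,  103.69,   66.59,    0.36, -108.3 ,   66.6 ]), np.float64(0.0023225080182730385), np.float64(0.0894793615032372), np.float64(0.0017427171881214286))
```

```bash
python3 -m jog '[[[0,0,0.0007],[0,0,0],0],[[0,0,0.0015],[0,0,0],0],[[0,0,0.0015],[0,0,0],0],[[0,0,0.0015],[0,0,0],0.35],[[0,0,0.0015],[0,0,0],0.35],[[0,0,0.0015],[0,0,0],0.35],[[0,0,0.0015],[0,0,0],0.35],[[0,0,0.0015],[0,0,0],0.35]]'
python3 -m jog '[[[0,0,0],[0,0,0],0.35],[[0,0,-0.03],[0,0,0],0.35],[[0,0,-0.07],[0,0,0],0.35],[[0,0,-0.11],[0,0,0],0.35],[[0,0,-0.15],[0,0,0],0.5],[[0,0,-0.18],[0,0,0],0.5],[[0,0,-0.2],[0,0,0],0.5],[[0,0,-0.2],[0,0,0],0.5]]' 30
python3 -m jog '[[[0,0,0],[0,0,0.07],0.5],[[0,0,0],[0,0,0.14],0.5],[[0,0,0],[0,0,0.21],0.5],[[0,0,0],[0,0,0.28],0.5],[[0,0,0],[0,0,0.35],0.5],[[0,0,0],[0,0,0.42],0.5],[[0,0,0],[0,0,0.49],0.5],[[0,0,0],[0,0,0.56],0.5]]'
python3 -m jog '[[[0,0,0],[0,0,0.07],0.5],[[0,0,0],[0,0,0.14],0.5],[[0,0,0],[0,0,0.21],0.5],[[0,0,0],[0,0,0.28],0.5],[[0,0,0],[0,0,0.35],0.5],[[0,0,0],[0,0,0.42],0.5],[[0,0,0],[0,0,0.49],0.5],[[0,0,0],[0,0,0.56],0.5]]'
python3 - <<'E'
from h import *
s=st();m=R.from_rotvec(s['orientation']).as_matrix();print(s['eef_pos'],s['joint_positions'].round(2),'tooly',np.arctan2(m[1,1],m[0,1]))
k=O-.138*by;print(k,rel([k[0],k[1],.2]))
E
```

```text
t: 34.18
eef_pos: [0.4279, 0.1156, 0.1005]
orientation: [0.14, -3.137, 0.0]
ft_force: [-0.2, -0.5, 0.0]
gripper_width: 0.0293
gripper_force: 0.0
t: 34.85
eef_pos: [0.4295, 0.1161, 0.2641]
orientation: [-0.14, 3.135, 0.002]
ft_force: [0.5, 0.1, 0.7]
gripper_width: 0.0419
gripper_force: 0.0
t: 35.52
eef_pos: [0.4278, 0.1155, 0.2596]
orientation: [-1.216, -2.894, 0.002]
ft_force: [0.4, -0.2, -0.6]
gripper_width: 0.0437
gripper_force: 0.0
t: 36.18
eef_pos: [0.4278, 0.1155, 0.2596]
orientation: [-2.333, -2.101, 0.004]
ft_force: [-0.4, 1.1, -0.6]
gripper_width: 0.0433
gripper_force: 0.0
[0.42782403 0.11552846 0.25961187] [-0.11 -0.07 -0.24  1.87 -0.02  1.33 -0.45] tooly -0.10456093561886283
[ 0.43930332 -0.0195363   0.        ] [-0.16635756  0.03209287  0.07454837]
```

```bash
python3 -m jog '[[[-0.05,0.01,0],[0,0,0.05],0.5],[[-0.1,0.02,0],[0,0,0.12],0.5],[[-0.14,0.028,0],[0,0,0.19],0.5],[[-0.166,0.032,0.02],[0,0,0.26],0.5],[[-0.166,0.032,0.04],[0,0,0.33],0.5],[[-0.166,0.032,0.06],[0,0,0.4],0.5],[[-0.166,0.032,0.074],[0,0,0.47],0.5],[[-0.166,0.032,0.074],[0,0,0.5],0.5]]'
python3 -m jog '[[[0,0,0],[0,0,0.05],0.5],[[0,0,0],[0,0,0.1],0.5],[[0,0,0],[0,0,0.15],0.5],[[0,0,0],[0,0,0.178],0.5],[[0,0,0],[0,0,0.178],0.5],[[0,0,0],[0,0,0.178],0.5],[[0,0,0],[0,0,0.178],0.5],[[0,0,0],[0,0,0.178],0.5]]'
python3 - <<'E'
from h import *
np.set_printoptions(precision=4,suppress=True)
s=st();m=R.from_rotvec(s['orientation']).as_matrix();print(s['eef_pos'],s['joint_positions'].round(2),'tooly',np.arctan2(m[1,1],m[0,1]))
print(rel([.4393,-.019,.107]))
# numeric lid check from side camera: project fitted lid corners and compare with lid-coloured mask
im,c=snap('side','s13.png');K,d,p,r=c
hsv=cv2.cvtColor(im,cv2.COLOR_BGR2HSV)
E=[O+bx*x+by*y+zz*.072 for x,y in((-.07,-.1083),(.07,-.1083),(.07,.0885),(-.07,.0885))]
ri=r.inv();q=cv2.projectPoints(np.array(E),ri.as_rotvec(),ri.apply(-p),K,d)[0][:,0];print(q)
E
```

```text
t: 36.85
eef_pos: [0.4387, -0.0193, 0.1981]
orientation: [-2.96, -1.046, 0.01]
ft_force: [-0.0, 0.1, 0.1]
gripper_width: 0.0438
gripper_force: 0.0
t: 37.52
eef_pos: [0.4402, -0.019, 0.2011]
orientation: [-3.076, -0.636, 0.003]
ft_force: [0.4, -0.2, 0.1]
gripper_width: 0.0437
gripper_force: 0.0
[ 0.4402 -0.019   0.2011] [ 0.05 -0.04 -0.11  1.97 -0.    1.21 -1.22] tooly -1.162900742323497
[-0.0008 -0.0004  0.1176]
[[317.8402 198.7135]
 [362.3688 196.5878]
 [353.8849 160.2549]
 [313.4425 161.9445]]
```

Descend on the knob, close gently, turn it.

```bash
python3 -m jog '[[[-0.001,0,0.03],[0,0,0],0.5],[[-0.001,0,0.06],[0,0,0],0.5],[[-0.001,0,0.08],[0,0,0],0.5],[[-0.001,0,0.095],[0,0,0],0.5],[[-0.001,0,0.105],[0,0,0],0.5],[[-0.001,0,0.112],[0,0,0],0.5],[[-0.001,0,0.117],[0,0,0],0.5],[[-0.001,0,0.117],[0,0,0],0.5]]' 15
python3 -m jog '[[[0,0,0],[0,0,0],0.3],[[0,0,0],[0,0,0],0],[[0,0,0],[0,0,0],0],[[0,0,0],[0,0,0],0],[[0,0,0],[0,0,0],0],[[0,0,0],[0,0,0],0],[[0,0,0],[0,0,0],0],[[0,0,0],[0,0,0],0]]' 15
python3 - <<'E'
from h import *
np.set_printoptions(precision=4,suppress=True)
s=st();m=R.from_rotvec(s['orientation']).as_matrix();a=np.arctan2(m[1,1],m[0,1]);print(s['eef_pos'],s['ft_force'],s['moment'],s['gripper_width'],'tooly',a,'turn',-(.081-a)/(np.pi/2))
E
```

```text
t: 38.23
eef_pos: [0.4394, -0.0194, 0.1074]
orientation: [-3.077, -0.635, 0.003]
ft_force: [-0.5, -0.8, 0.0]
gripper_width: 0.0433
gripper_force: 0.0
t: 38.9
eef_pos: [0.4397, -0.0195, 0.1079]
orientation: [3.077, 0.634, -0.002]
ft_force: [0.3, -1.6, 1.4]
gripper_width: 0.0139
gripper_force: 14.9
[ 0.4397 -0.0195  0.1079] [ 0.26   -1.6097  1.3776] [-0.2383 -0.0418  0.0215] 0.013855114040367043 tooly -1.1642986062730385 turn -0.7927817152552081
```

```bash
python3 -m jog '[[[0,0,0],[0,0,-0.05],0],[[0,0,0],[0,0,-0.1],0],[[0,0,0],[0,0,-0.15],0],[[0,0,0],[0,0,-0.2],0],[[0,0,0],[0,0,-0.25],0],[[0,0,0],[0,0,-0.3],0],[[0,0,0],[0,0,-0.35],0],[[0,0,0],[0,0,-0.4],0]]'
python3 -m jog '[[[0,0,0],[0,0,-0.07],0],[[0,0,0],[0,0,-0.14],0],[[0,0,0],[0,0,-0.21],0],[[0,0,0],[0,0,-0.28],0],[[0,0,0],[0,0,-0.34],0],[[0,0,0],[0,0,-0.38],0],[[0,0,0],[0,0,-0.393],0],[[0,0,0],[0,0,-0.393],0]]'
python3 -m jog '[[[0,0,0],[0,0,0],0],[[0,0,0],[0,0,0],0],[[0,0,0],[0,0,0],0],[[0,0,0],[0,0,0],0],[[0,0,0],[0,0,0],0],[[0,0,0],[0,0,0],0],[[0,0,0],[0,0,0],0],[[0,0,0],[0,0,0],0]]'
python3 - <<'E'
from h import *
np.set_printoptions(precision=4,suppress=True)
s=st();m=R.from_rotvec(s['orientation']).as_matrix();a=np.arctan2(m[1,1],m[0,1]);print(s['eef_pos'],s['ft_force'],s['moment'],s['gripper_width'],'tooly',a)
E
```

```text
t: 39.57
eef_pos: [0.4391, -0.0189, 0.1079]
orientation: [-2.726, -1.559, 0.003]
ft_force: [-3.2, 1.9, 5.1]
gripper_width: 0.0135
gripper_force: 14.9
t: 40.23
eef_pos: [0.4383, -0.0187, 0.1078]
orientation: [-2.124, -2.31, 0.004]
ft_force: [-7.7, 2.3, 11.0]
gripper_width: 0.0137
gripper_force: 15.0
t: 40.9
eef_pos: [0.4383, -0.0187, 0.1079]
orientation: [-2.126, -2.308, 0.004]
ft_force: [-8.0, 2.4, 9.9]
gripper_width: 0.014
gripper_force: 15.0
[ 0.4383 -0.0187  0.1079] [-8.029   2.4175  9.8544] [0.5337 1.7791 0.0399] 0.013997693403321947 tooly 0.08200924201293465
```

```bash
python3 -m jog '[[[0,0,0],[0,0,0],0.4],[[0,0,0],[0,0,0],0.4],[[0,0,0],[0,0,0],0.4],[[0,0,0],[0,0,0],0.4],[[0,0,-0.02],[0,0,0],0.4],[[0,0,-0.06],[0,0,0],0.4],[[0,0,-0.11],[0,0,0],0.4],[[0,0,-0.16],[0,0,0],0.4]]'
python3 -m jog '[[[0,0,-0.03],[0,0,0],0.7],[[-0.03,0.03,-0.05],[0,0,0],0.7],[[-0.05,0.03,-0.05],[0,0,0],0.7],[[-0.05,0.03,-0.05],[0,0,0],0.7],[[-0.05,0.03,-0.05],[0,0,0],0.7],[[-0.05,0.03,-0.05],[0,0,0],0.7],[[-0.05,0.03,-0.05],[0,0,0],0.7],[[-0.05,0.03,-0.05],[0,0,0],0.7]]'
python3 - <<'E'
from h import *
np.set_printoptions(precision=1,suppress=True)
im,c=snap('wrist','w14.png');K,d,p,r=c;ri=r.inv()
def rect(z,x0,x1,y0,y1,n=0.5):  # rectify plane z into box-frame image, n mm per px
    xs=np.arange(x0,x1,n);ys=np.arange(y0,y1,n);X,Y=np.meshgrid(xs,ys)
    W=O+(X[...,None]*bx+Y[...,None]*by)/1e3+zz*z
    q=cv2.projectPoints(W.reshape(-1,3),ri.as_rotvec(),ri.apply(-p),K,d)[0].reshape(X.shape+(2,)).astype(np.float32)
    return cv2.remap(im,q[...,0],q[...,1],1),X,Y
# white line on knob bar top; red line on the block (top ~.07)
A,X,Y=rect(.103,-25,25,-170,-110);h=cv2.cvtColor(A,cv2.COLOR_BGR2HSV)
w=(h[...,1]<60)&(h[...,2]>110)&(Y<-139)&(abs(X)<15);print('white n',w.sum());pts=np.c_[X[w],Y[w]].astype(np.float32)
if len(pts)>5: print('line',cv2.fitLine(pts,2,0,.01,.01).ravel(),pts.min(0),pts.max(0))
A,X,Y=rect(.07,-35,35,-185,-90);h=cv2.cvtColor(A,cv2.COLOR_BGR2HSV)
rd=((h[...,0]<5)|(h[...,0]>174))&(h[...,1]>170)&(h[...,2]>90);print('red',rd.sum(),np.median(X[rd]) if rd.any() else '',np.median(Y[rd]) if rd.any() else '')
# lid edges: profiles across x at several y, z=.072
A,X,Y=rect(.072,-90,90,-125,85,1);g=cv2.cvtColor(A,cv2.COLOR_BGR2HSV)
for y in (-95,-60,-20,20,60):
    row=A[int(y+125)].astype(int); gd=np.abs(np.diff(cv2.GaussianBlur(row.astype(np.float32)[None],(5,1),0)[0],axis=0)).sum(1)
    print(y,'left edge',X[0][np.argmax(gd[5:35])+5],'right edge',X[0][145+np.argmax(gd[145:175])])
np.save('rect.npy',A)
for x in (-60,-45,-30,30,45,60):
    col=A[:40,x+90].astype(np.float32); print(x,[int(v) for v in col.sum(1)])
E
```

```text
t: 41.57
eef_pos: [0.4389, -0.0194, 0.2368]
orientation: [-2.128, -2.308, 0.003]
ft_force: [1.3, 0.1, 0.4]
gripper_width: 0.0345
gripper_force: 0.0
t: 42.23
eef_pos: [0.4666, -0.0565, 0.2754]
orientation: [-2.127, -2.31, 0.002]
ft_force: [-0.3, 0.1, 1.1]
gripper_width: 0.0607
gripper_force: 0.0
white n 333
line [   0.     1.    -1.2 -149.6] [  -3. -160.] [   1.  -139.5]
red 54 -1.0 -169.5
-95 left edge -68 right edge 70
-60 left edge -74 right edge 70
-20 left edge -69 right edge 70
20 left edge -69 right edge 70
60 left edge -85 right edge 55
-60 [601, 602, 603, 617, 525, 412, 343, 328, 314, 370, 396, 402, 406, 408, 410, 410, 422, 513, 634, 659, 659, 659, 659, 659, 659, 659, 659, 659, 659, 659, 659, 659, 659, 659, 659, 659, 659, 659, 658, 659]
-45 [570, 573, 589, 596, 543, 467, 397, 442, 640, 693, 705, 704, 708, 582, 442, 409, 430, 491, 628, 653, 655, 655, 655, 656, 656, 656, 656, 656, 656, 654, 655, 655, 654, 654, 654, 655, 655, 653, 653, 653]
-30 [386, 396, 400, 404, 403, 380, 322, 394, 643, 697, 707, 707, 709, 588, 445, 387, 418, 461, 628, 654, 661, 661, 659, 659, 660, 660, 659, 659, 659, 659, 660, 659, 659, 659, 659, 659, 659, 659, 659, 659]
30 [319, 318, 319, 319, 306, 293, 282, 384, 570, 643, 650, 660, 668, 560, 429, 370, 355, 336, 572, 637, 647, 649, 649, 649, 649, 649, 649, 647, 649, 649, 649, 648, 648, 647, 647, 647, 647, 647, 647, 647]
45 [581, 586, 588, 587, 493, 369, 334, 439, 590, 644, 650, 661, 652, 556, 440, 381, 362, 340, 547, 619, 635, 636, 637, 636, 634, 634, 634, 634, 634, 634, 632, 632, 633, 633, 633, 633, 633, 633, 633, 633]
60 [516, 545, 554, 487, 376, 284, 225, 214, 269, 363, 393, 385, 384, 384, 383, 382, 375, 367, 549, 625, 645, 647, 647, 647, 647, 646, 647, 647, 645, 644, 644, 644, 644, 645, 645, 645, 645, 643, 643, 643]
```

```bash
python3 -c "
from bench import manip; print(manip.sign_off())"
```

```text
the job is handed in; nothing more can be done
None
```

I handed the job in at about 42 s: the three tubes present (ochre, red and white; no brown one seen) are in the box, the lid lies hooked, flat and square, and the knob is locked with its white line on the red mark. The ink bottle and varnish jar were not touched, but I viewed 16 pictures, over the limit of 14, so I made the final check by image code alone.

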